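Load a framed screen and pin the swing carrier of the imaging stand

ROBOT

A 6-joint arm with a two-finger parallel gripper is mounted at the origin on the work surface. World frame = base frame: x ahead of the robot, y to its left, z up, the work surface at z = 0. Lengths are in m, angles in rad, forces in N, time in s.
With the tool pointing down it reaches from about 0.225 to 0.725 m from the base axis. Payload 3.1 kg.
Tool frame: the origin (TCP) lies midway between the tips of the shut fingers; the grasp point (between the pads) lies 19 mm behind it; z points along the fingers, y is the line along which they close (so a half turn about z gives the same grasp; the last joint's range is limited). The gripper opens to 85 mm and grips with 20 to 120 N. Pads are 22 mm wide; open, the fingers measure 114 mm over their backs; the gripper's body (76 mm by 85 mm) begins 54 mm behind the grasp point. The pads swing forward as they close: fully open they stand 13 mm farther back than shut.
Start: joints at [-1.395, 0.048, 0.099, 1.622, 0, 1.443], TCP at [0.157, -0.501, 0.197] pointing down, gripper open.
Joint ranges: [-2.91, 2.91], [-0.99, 1.94], [-1.21, 1.42], [-2.12, 2.29], [-1.49, 1.47], [-3.14, 3.14]. Speed limits (rad/s): [2.79, 2.79, 3.14, 3.14, 3.14, 3.14].

INTERFACE

Orientations are given as a unit quaternion [x, y, z, w].
In Python, from plant import * gives the robot as it stands.
- The arm moves only by the shell command python3 -m pendant 'ROWS' [FORCE]. ROWS is JSON, a list of rows, each an object of numbers: "x", "y", "z": the shift along the tool's x, y, z normalised to -1 to 1, where 1 is 50 cm; "wx", "wy", "wz": the turn, a rotation vector about the tool's x, y, z normalised to -1 to 1, where 1 is 360 degrees; "fingers": the opening in per cent of the stroke, from 0 (shut) to 100 (fully open). A call has 1 to 10 rows; each row is the pose to reach, as a shift and turn from the pose commanded when the call began, along the tool's axes at that moment, turning the shorter way round; what a row does not reach only later rows make up. A row lasts 1/10 s, in which the tool goes at most 50 mm and 8.59 degrees, less where a joint would pass 70% of its speed; a pose out of reach is approached as far as the arm can. A call with a number of a shift or a turn outside -1 to 1 is refused whole. A call with a gripper value outside its range is refused whole. The fingers move at their own pace and stop on an object; FORCE is the grip in N (left out, the last holds). Time passes only in rows, so rows that repeat a pose let the fingers close. It gives the time, the measured TCP pose, the force, the opening and the grip force at its end, in the units of the state.
- read_state(): the state, without advancing time (a new reading comes with each control period).
- get_image(name): name is "scene" or "top"; returns a dict with "color" (480x640x3 uint8, blue, green, red), "range_z" (480x640 float32, m along the optical axis (not along the pixel's ray), 0 where there is no reading), "vertical_fov" (degrees; the focal length in pixels is half the picture's height over the tangent of half this angle, whatever the lens; pixels are square), "cx", "cy" (the principal point, pixels), "world_to_cam" (4x4, takes a point from world to camera coordinates). Camera axes: x right, y down, z forward; pixel columns grow to the right and rows downward; lengths in m; the calibration is good to about 2 mm. A picture is of the moment at which its call begins.
- close_job(): hands the job in; it is judged then, once.
The state is a dict: "time_s": time; "joint_pos": joint angles; "qvel": joint speeds; "joint_efforts": joint torques, N m; "eef_pos": TCP position; "tcp_rot": TCP orientation; "ft_force": force on the tool from outside, world axes, zero at the start; "torque": the same for the moment, N m; "finger_gap": opening from 0.0 (shut) to 1.0 (fully open); "grip_force": force on a finger pad.
Only numpy, scipy, OpenCV 4.12 (cv2) and the standard library are available. Lean on these libraries where they do the work, as an engineer would, in place of code of your own. Each camera call takes 0.05 s, during which the arm holds its last target. There are 200 camera calls.

TASK

Take the top framed screen from the spring-loaded dispenser and lay it, without dropping it, flat in the nest of the imaging stand's carrier while the carrier is still swung out. Swing the carrier in until it meets the stop, then take the flanged locking pin from the metal block and push it down through the fork and the carrier's lug until its flange sits fully home. Leave the other screens in the dispenser, with the next one risen to the top, and do not disturb the things lying around.

Things in the scene. Friction and masses are not known exactly. Their poses are not given: they have to be found in the camera images.
- stand: Low black imaging stand, fixed, 210 x 320 x 50 mm (x, y, z), origin on the bench under the glass port at its middle. In its own frame: the carrier's vertical pivot at (0, 105 mm); an aluminium fork at (0, -107 mm), two level ears one above the other (tops 70 and 90 mm above the bench), open to its -x side, with a web on its +x side; a black column, 34 mm square and 250 mm high, at (72, 125 mm).
- ring_light (a point): Centre of the ring light that hangs over the stand's port on a bracket from the column: outer diameter 70 mm, from 115 to 129 mm above the bench, this point at 115 mm. Once the carrier is swung in, its nest lies under it, so a screen can be laid in only with the carrier swung out.
- carrier (a joint): Angle of the swing carrier in rad: 0 = swung in against the stop, with its lug between the fork's ears and the holes in line; it grows as the carrier swings out to the stand's -x side (clockwise seen from above), at most 1.6. It stays where it is left; moving it by the knob takes about 2 N.
- nest (a point): Centre of the carrier's nest on its floor, 80 mm above the bench, 105 mm from the pivot. A black open frame with corner walls 5 mm high; it takes a 90 x 64 mm screen with 1.75 mm play all round, the long side along this point's y axis (either way round). +y points to the pivot. The walls leave the middle 60 mm of each long side free for the fingers.
- handle (a point): Top centre of the carrier's upright black knob, 14 mm in diameter and 28 mm high above a 4 mm washer, 174 mm from the pivot on the carrier's centre line, between the nest and the lug; the top is 112 mm above the bench. Same axes as the nest. Meant for moving the carrier.
- lug (a point): Centre of the hole in the carrier's steel lug, on its top face 80 mm above the bench, 212 mm from the pivot. Hole 12.5 mm in diameter, lug 8 mm thick.
- fork_mouth (a point): Centre of the hole in the fork's upper ear, on its top face 90 mm above the bench. The 12 mm hole, chamfered 1.5 mm, runs straight down through both ears (each 8 mm thick, 32 mm square, 12 mm gap). A spring catch in the lower ear bears on the pin's side: about 3 to 10 N of push takes the pin past it, its weight alone does not. Axes as the stand.
- pin: Locking pin standing in one of the block's three holes: steel shank 10 mm in diameter and 36 mm long with a tapered nose, steel flange 24 mm in diameter and 4 mm thick above it, black knob 16 mm in diameter and 26 mm high on top. Origin at the tip of the nose, z up along the pin; the flange's underside is 36 mm and the top 66 mm above the origin.
- block: Fixed aluminium block, 56 x 150 x 45 mm, origin at the centre of its underside, with three 12 mm holes in a row along its y axis, 45 mm apart, holding the pin, a driver and a thumbscrew in any order.
- dispenser: Fixed dispenser, cream resin case 114 x 88 x 60 mm on a 128 x 102 mm foot, origin at the centre of its underside. Guide rods 74 mm high stand on its long sides 33 mm either way from the middle and at its ends. The screens lie, long side along its x axis, on a soft spring plate that keeps the top one's top about 76 mm above the bench and lifts the next when one is taken.
- screen_a: The screen on top of the stack: black frame round a pale blue panel, 90 x 64 x 10 mm (x, y, z), 100 g, origin at the centre of its underside. To be grasped across its 64 mm width.
- screen_b: The second screen of the stack, the same; it rises to the top when the first is taken.
- screen_c: The third screen, at the bottom, the same.
- driver: Screwdriver-like hand driver standing in the block, handle 20 mm in diameter, its top 54 mm above the hole's top. Bystander.
- thumbscrew: Thumbscrew standing in the block, flat black head 28 mm in diameter and 9 mm high, no flange below it. Bystander.
- bottle: Amber bottle 54 mm in diameter, 125 mm high, by the dispenser; origin at the bottom. Bystander.
- jar: White jar 48 mm in diameter, 55 mm high, by the dispenser; origin at the bottom. Bystander.
- tipbox: Blue pipette-tip box 80 x 115 x 60 mm by the block; origin at the bottom. Bystander.
- wrench: Small wrench 130 mm long lying by the block; origin on its underside. Bystander.
- tape: Roll of white tape 72 mm in diameter, 19 mm high, lying flat on the bench before the stand, perhaps under the carrier. Bystander.
- vial: Small glass vial 28 mm in diameter, 45 mm high, on the bench before the stand. Bystander.
There are look-alikes about, which are no part of the job. What is shaped like the screen_a but green or red is not meant.

How it is judged:
On the way, in this order (a step that is already met when the one before it is completed fails the run):
1. the top screen lies flat in the nest, let go, with the carrier still swung out, and the next screen has risen (value of joint carrier above 0.5 rad and horizontal distance between screen_a and nest below 0.004 m and z of screen_a in the frame of nest below 0.003 m and angle between screen_a's own z axis and vertical below 0.04 rad and contact force between the fingers and screen_a below 0.05 N and z of screen_b in the frame of dispenser above 0.062 m), for 0.2 s.
2. the carrier is swung in against its stop with the screen in its nest and the pin not yet in the fork (value of joint carrier below 0.02 rad and horizontal distance between screen_a and nest below 0.004 m and horizontal distance between pin and fork_mouth above 0.03 m), for 0.2 s.
At the end, for the whole second after the job is handed in: Pin through fork and lug: flange within 2 mm of the ear, within 4 mm of centre and 0.1 rad of upright; carrier within 0.02 rad of its stop; screen flat in the nest (4 mm, 3 mm high); the other two screens in the dispenser, the next risen to the top; all released and at rest (horizontal distance between pin and fork_mouth below 0.004 m and z of pin in the frame of fork_mouth below -0.034 m and angle between pin's own z axis and vertical below 0.1 rad and value of joint carrier below 0.02 rad and horizontal distance between screen_a and nest below 0.004 m and z of screen_a in the frame of nest below 0.003 m and angle between screen_a's own z axis and vertical below 0.04 rad and horizontal distance between each of screen_b, screen_c and dispenser below 0.006 m and z of screen_b in the frame of dispenser between 0.062 and 0.072 m and z of screen_c in the frame of dispenser below 0.062 m and linear speed of each of pin, screen_a below 0.02 m/s); the robot touches nothing.
It fails at once if the screen is dropped (falls freely, more than about 10 mm) (linear speed of screen_a above 0.45 m/s and contact force between anything else and screen_a below 0.02 N).
It fails at once if a bystander is knocked more than 25 mm out of its place or over (distance of any of bottle, jar, tipbox, wrench, tape, vial from where it was at the start of the episode above 0.025 m or distance of any of driver, thumbscrew from where it was at the start of the episode above 0.02 m or angle between any of bottle, jar, vial's own z axis and vertical above 0.6 rad).
It also fails if it takes over 70 s, if anything falls off the work surface, if the arm or the gripper's body presses on something with over 40 N, if the wrist force passes 120 N, or if a joint passes its speed limit or range.

## Working session

There is one attempt and no reset: what is moved stays moved. The work goes in short steps, Python scripts to look and compute and a shell command to move; the robot and the scene stay as the last step left them, time stands still between calls to the robot, and variables do not carry over. Pictures are saved under pics/ and viewed, at most 10 in all, crops included, and the job is handed in when it is done.

```bash
ls; mkdir -p pics; python3 - <<'E'
from plant import *
import cv2,pickle
for n in("scene","top"):
    d=get_image(n); cv2.imwrite(f"pics/{n}0.png",d["color"]); pickle.dump(d,open(n+".pkl","wb"))
    print(n,d["vertical_fov"],d["cx"],d["cy"],d["world_to_cam"].round(3).tolist())
print(read_state())
E
```

```text
pics
scene 44.91183162481628 320.2997047548199 232.4410894604214 [[0.827, 0.563, 0.006, -0.408], [0.452, -0.658, -0.603, -0.167], [-0.335, 0.501, -0.798, 1.304], [0.0, 0.0, 0.0, 1.0]]
top 49.740691505903435 315.00065561699705 243.44340245591897 [[0.017, -1.0, 0.015, -0.027], [-0.992, -0.019, -0.124, 0.529], [0.124, -0.013, -0.992, 1.032], [0.0, 0.0, 0.0, 1.0]]
{'time_s': 0.1, 'joint_pos': array([-1.39476864e+00,  4.86949996e-02,  9.77340767e-02,  1.62202402e+00,
        3.54056914e-05,  1.44300475e+00]), 'qvel': array([ 0.00045242, -0.00251507,  0.00338279,  0.00048818,  0.00037997,
       -0.00027228]), 'joint_efforts': array([ 2.71184952e-03, -3.39851224e+01,  3.20935714e+01,  1.58202311e-02,
       -1.22719207e-04,  6.75889851e-06]), 'eef_pos': array([ 0.1569535 , -0.50031821,  0.19621455]), 'tcp_rot': array([ 9.88483314e-01,  1.51325937e-01, -8.69238571e-06, -1.09441866e-03]), 'ft_force': array([ 0.18300323, -0.03473447, -0.40240999]), 'torque': array([0.01097055, 0.03229322, 0.00483922]), 'grip_force': 0.0, 'finger_gap': 0.9988450291131387}
```

View pics/top0.png

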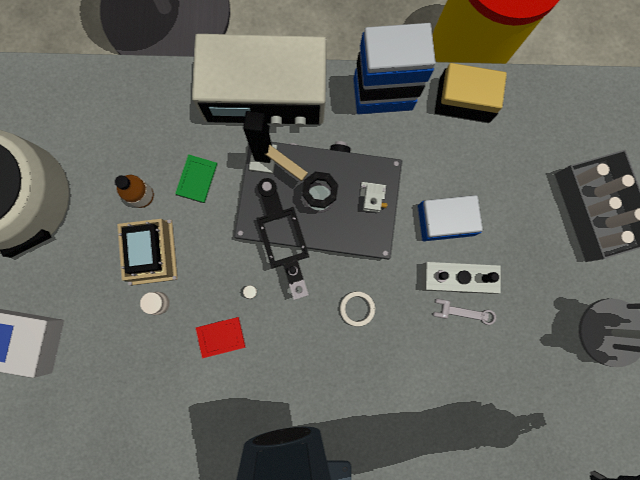

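View pics/scene0.png

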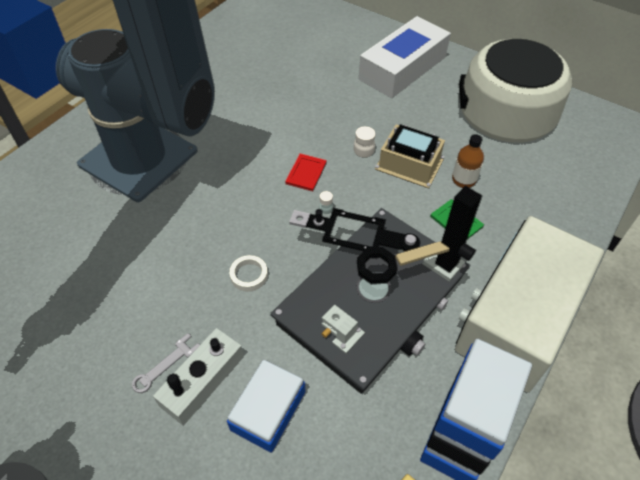

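The pictures show the dispenser with the blue-panel screen at top (142,250), with green (197,178) and red (221,337) look-alikes. The carrier is swung out with its nest at (281,237), its lug at (297,290) and the fork at (375,197). The block's three items are at top (445,277), (464,277) and (489,277). Next, a close crop to tell them apart, plus point clouds.

```bash
cat > h.py <<'E'
import numpy as np,cv2,pickle
def cloud(d):
    f=240/np.tan(np.radians(d["vertical_fov"]/2)); v,u=np.mgrid[:480,:640]; z=d["range_z"].astype(float)
    P=np.stack([(u-d["cx"])/f*z,(v-d["cy"])/f*z,z],-1); T=np.linalg.inv(d["world_to_cam"])
    W=P@T[:3,:3].T+T[:3,3]; W[z<=0]=np.nan; return W
def pix(d,p):
    f=240/np.tan(np.radians(d["vertical_fov"]/2)); c=d["world_to_cam"]@np.r_[p,1]
    return c[:2]/c[2]*f+[d["cx"],d["cy"]]
def ray(d,uv,z):  # world point on pixel ray at height z
    f=240/np.tan(np.radians(d["vertical_fov"]/2)); T=np.linalg.inv(d["world_to_cam"])
    r=T[:3,:3]@[(uv[0]-d["cx"])/f,(uv[1]-d["cy"])/f,1]; o=T[:3,3]; return o+r*(z-o[2])/r[2]
E
python3 - <<'E'
from h import *
t=pickle.load(open("top.pkl","rb"));s=pickle.load(open("scene.pkl","rb"))
def crop(d,x0,y0,w,h,k): return cv2.resize(d["color"][y0:y0+h,x0:x0+w],None,fx=k,fy=k,interpolation=cv2.INTER_CUBIC)
a=crop(t,420,250,100,75,4);b=crop(s,140,320,100,75,4);c=crop(t,230,150,100,75,4);e=crop(t,255,225,100,75,4)
cv2.imwrite("pics/m1.png",np.vstack([np.hstack([a,b]),np.hstack([c,e])]))
W=cloud(t);S=cloud(s)
for n,(u,v) in dict(scr=(142,250),pivot=(267,187),nestL=(262,228),nestR=(300,235),knob=(293,269),lug=(297,291),ear=(375,190),p1=(445,275),p2=(464,277),p3=(491,277),ring=(320,175),tape=(341,309),vial=(249,292),blk=(455,284)).items(): print(n,W[v,u].round(4))
def rect(W,u0,u1,v0,v1,z0,z1,n):
    Q=W[v0:v1,u0:u1].reshape(-1,3); Q=Q[(Q[:,2]>z0)&(Q[:,2]<z1)]
    r=cv2.minAreaRect((Q[:,:2]*1000).astype(np.float32)); print(n,len(Q),r,np.median(Q[:,2]).round(4))
rect(W,110,180,210,290,.070,.085,"scrT"); rect(W,110,185,210,290,.055,.064,"caseT")
rect(W,425,505,255,300,.040,.049,"blkT")
rect(S,360,450,110,190,.070,.085,"scrS");rect(S,140,250,320,420,.040,.049,"blkS")
rect(W,355,395,170,220,.085,.095,"earT");rect(W,225,410,135,265,.045,.055,"standT")
E
```

```text
scr [0.5042 0.3213 0.0764]
pivot [0.6306 0.0788 0.0962]
nestL [0.551  0.0872 0.0848]
nestR [0.539  0.0125 0.0818]
knob [0.4699 0.024  0.1092]
lug [0.4319 0.0176 0.0034]
ear [ 0.6298 -0.1334  0.0925]
p1 [ 0.466  -0.2739  0.0759]
p2 [ 0.4642 -0.3182  0.053 ]
p3 [ 0.4621 -0.3564  0.099 ]
ring [ 0.6487 -0.0239  0.1273]
tape [ 0.3961 -0.0735  0.0227]
vial [0.4268 0.1127 0.0475]
blk [ 0.4503 -0.3023  0.0443]
scrT 1535 ((507.8447570800781, 326.6806335449219), (101.89795684814453, 77.53092956542969), 7.791714191436768) 0.0742
caseT 699 ((508.25213623046875, 327.1246643066406), (114.49940490722656, 90.5412368774414), 7.8880743980407715) 0.0597
blkT 1610 ((464.494140625, -319.6190185546875), (150.69937133789062, 56.32829284667969), 88.36782836914062) 0.0452
scrS 1011 ((510.11077880859375, 327.5443115234375), (104.36184692382812, 77.85588073730469), 6.359371662139893) 0.0746
blkS 2395 ((466.4493408203125, -317.3136901855469), (150.63278198242188, 58.70684814453125), 87.99374389648438) 0.0455
earT 389 ((617.7335815429688, -131.96005249023438), (32.23966979980469, 50.87128448486328), 82.59315490722656) 0.0898
standT 11864 ((628.6939697265625, -25.5294189453125), (320.277587890625, 225.227294921875), 83.13749694824219) 0.05
```

View pics/m1.png

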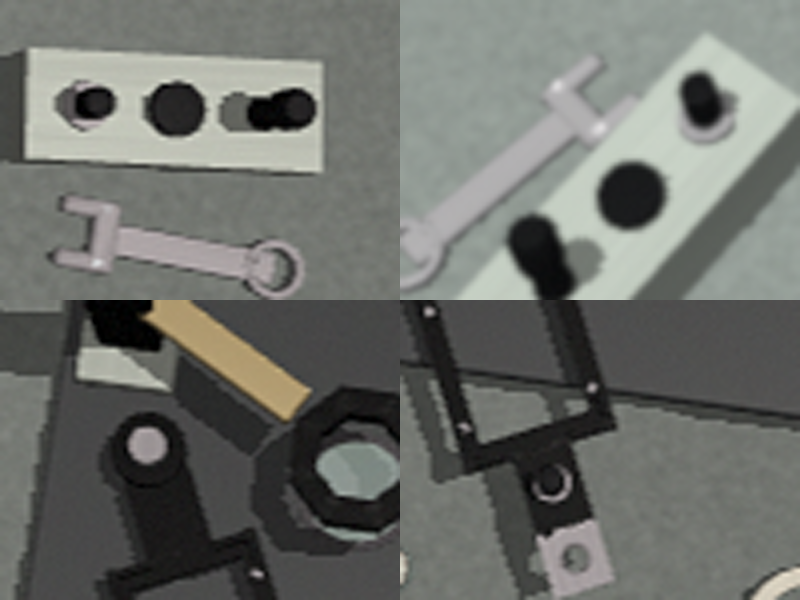

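The pin is at top (443,276): black knob with a pale steel flange below it. The flat head at (464,277) is the thumbscrew and the tall one at (490,277) is the driver. The screen is the blue-panelled one in the dispenser; the carrier shows four rivets around the nest. Next, fitting the carrier from both cameras.

```bash
python3 - <<'E'
from h import *
from scipy.optimize import least_squares
t=pickle.load(open("top.pkl","rb"));s=pickle.load(open("scene.pkl","rb"))
riv=[(294.5,218.5),(262.25,228),(303,246.75),(270.75,256.75)]
R=[ray(t,r,.085) for r in riv]; c=np.mean(R,0); print("nest T",c.round(4),"sides",[np.linalg.norm(R[i]-R[j]).round(4) for i,j in((0,1),(1,3),(0,2),(2,3))])
g=cv2.cvtColor(s["color"],6).astype(float); out=[]
for r in R:
    u,v=pix(s,r); u0,v0=int(round(u)),int(round(v)); w=g[v0-5:v0+6,u0-5:u0+6]; 
    k=np.clip(w-110,0,None); yy,xx=np.mgrid[-5:6,-5:6]; p=(u0+(k*xx).sum()/k.sum(),v0+(k*yy).sum()/k.sum()) if k.sum() else None
    print((u,v),w.max(),p); out.append(p)
for n,d in(("T",t),("S",s)):
    W=cloud(d).reshape(-1,3); W=W[~np.isnan(W[:,0])]
    def sel(c,r,a,b): 
        m=(np.hypot(*(W[:,:2]-c).T)<r)&(W[:,2]>a)&(W[:,2]<b); return W[m]
    for nm,cc,r,a,b in(("pivot",(.6306,.0788),.02,.09,.10),("knob",(.47,.024),.015,.107,.118),("lug",(.432,.012),.035,.074,.084),("pinTop",(.467,-.273),.02,.068,.080),("nestwall",c[:2],.075,.0825,.088),("nestfloor",c[:2],.075,.076,.0825),("ear",(.608,-.131),.045,.087,.094)):
        q=sel(np.array(cc),r,a,b)
        if len(q)>3: print(n,nm,len(q),q.mean(0).round(4),cv2.minAreaRect((q[:,:2]*1e3).astype(np.float32)))
cv2.imwrite("pics/m2.png",np.vstack([cv2.resize(s["color"][190:265,280:440],None,fx=5,fy=5,interpolation=2)]))
E
```

```text
nest T [0.5331 0.0463 0.085 ] sides [np.float64(0.0659), np.float64(0.0591), np.float64(0.0584), np.float64(0.0657)]
(np.float64(363.2546575018645), np.float64(245.8002548237499)) 102.0 None
(np.float64(371.6632177610213), np.float64(218.63351836356333)) 155.0 (np.float64(369.7584830339321), np.float64(214.58283433133732))
(np.float64(332.3825016749533), np.float64(238.36623159846866)) 151.0 (np.float64(333.4498269896194), np.float64(233.65397923875432))
(np.float64(341.38160279525084), np.float64(211.66775261899795)) 154.0 (np.float64(342.5041237113402), np.float64(208.94432989690722))
T pivot 56 [0.6336 0.0793 0.0926] ((633.174560546875, 79.46451568603516), (16.10723114013672, 16.392148971557617), 82.54035186767578)
T knob 41 [0.4689 0.0244 0.1115] ((468.93365478515625, 23.928495407104492), (13.2214994430542, 11.389638900756836), 1.1384354829788208)
T lug 348 [0.4413 0.0154 0.08  ] ((440.8877258300781, 15.227481842041016), (48.331321716308594, 29.91663932800293), 18.408937454223633)
T pinTop 56 [ 0.4654 -0.2739  0.0749] ((465.0723571777344, -274.35919189453125), (13.886360168457031
[... 718 characters left out ...]
2026062012)
S lug 323 [0.4418 0.0152 0.0798] ((441.0290222167969, 17.058185577392578), (47.38882064819336, 34.360904693603516), 19.49982452392578)
S pinTop 82 [ 0.4692 -0.2731  0.0744] ((468.91253662109375, -273.0962219238281), (14.712381362915039, 14.71221923828125), 32.19520568847656)
S nestwall 286 [0.5257 0.0471 0.0844] ((532.9762573242188, 46.66090774536133), (148.2913818359375, 80.05126190185547), 17.49542999267578)
S nestfloor 938 [0.5374 0.0484 0.08  ] ((532.595703125, 48.040367126464844), (149.3876495361328, 81.47077178955078), 18.551525115966797)
S ear 514 [ 0.6201 -0.1302  0.0903] ((619.4292602539062, -129.64389038085938), (33.88323211669922, 51.27159881591797), 82.96312713623047)
```

View pics/m2.png

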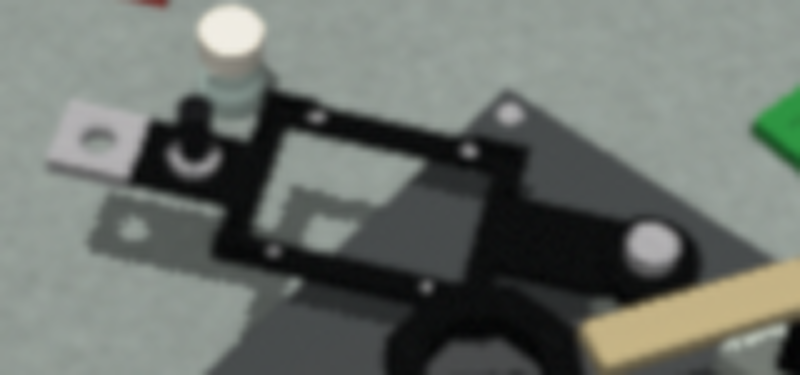

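Scene crop: carrier in one line, with its lug at (299,218), knob at (318,212), rivets round the nest at (354,230) and pivot at (411,239). Averaging both cameras gives:

| Item | Position (m) | Angle |
|---|---|---|
| Pivot | (0.635, 0.0805) | – |
| Nest | (0.535, 0.047) | axis at 18.5° |
| Screen | (0.509, 0.327) | 7.5° |
| Pin | (0.467, -0.2735) | – |

The distances agree with the description (knob to pivot measures 174 mm).

```bash
cat > go.py <<'E'
import sys,numpy as np
from plant import *
from scipy.spatial.transform import Rotation as R
x,y,z,phi=map(float,sys.argv[1:5]); s=read_state(); r0=R.from_quat(s["tcp_rot"])
a=np.radians(phi); rt=R.from_matrix(np.array([[np.cos(a),np.sin(a),0],[np.sin(a),-np.cos(a),0],[0,0,-1]]))
d=r0.inv().apply(np.array([x,y,z])-s["eef_pos"])/.5; w=(r0.inv()*rt).as_rotvec()/(2*np.pi)
print("shift",d.round(4),"turn",w.round(4),"now",s["eef_pos"].round(4),s["joint_pos"].round(2),s["time_s"],s["ft_force"].round(1),s["finger_gap"],s["grip_force"])
E
python3 go.py .5093 .3275 .16 187.5
```

```text
shift [ 1.1677 -1.3688  0.0758] turn [ 0.     -0.0005 -0.4725] now [ 0.157  -0.5003  0.1962] [-1.39  0.05  0.1   1.62  0.    1.44] 0.1 [ 0.2 -0.  -0.4] 0.9988450291131387 0.0
```

```bash
python3 -m pendant '[{"x":0.6,"y":-0.7,"wz":-0.236},{"x":0.6,"y":-0.7,"wz":-0.236},{"x":0.6,"y":-0.7,"wz":-0.236},{"x":0.6,"y":-0.7,"wz":-0.236},{"x":0.6,"y":-0.7,"wz":-0.236},{"x":0.6,"y":-0.7,"wz":-0.236},{"x":0.6,"y":-0.7,"wz":-0.236},{"x":0.6,"y":-0.7,"wz":-0.236},{"x":0.6,"y":-0.7,"wz":-0.236},{"x":0.6,"y":-0.7,"wz":-0.236}]' 40; python3 go.py .5093 .3275 .16 187.5
```

```text
shift [ 1.1677 -1.3688  0.0758] turn [ 0.     -0.0005 -0.4725] now [ 0.157  -0.5003  0.1962] [-1.39  0.05  0.1   1.62  0.    1.44] 0.1 [ 0.2 -0.  -0.4] 0.9988450291131387 0.0validation failed for argument at $[0]...
```

```bash
python3 -m pendant '[{"x":0.6,"y":-0.7,"z":0,"wx":0,"wy":0,"wz":-0.236,"fingers":100},{"x":0.6,"y":-0.7,"z":0,"wx":0,"wy":0,"wz":-0.236,"fingers":100},{"x":0.6,"y":-0.7,"z":0,"wx":0,"wy":0,"wz":-0.236,"fingers":100},{"x":0.6,"y":-0.7,"z":0,"wx":0,"wy":0,"wz":-0.236,"fingers":100},{"x":0.6,"y":-0.7,"z":0,"wx":0,"wy":0,"wz":-0.236,"fingers":100},{"x":0.6,"y":-0.7,"z":0,"wx":0,"wy":0,"wz":-0.236,"fingers":100},{"x":0.6,"y":-0.7,"z":0,"wx":0,"wy":0,"wz":-0.236,"fingers":100},{"x":0.6,"y":-0.7,"z":0,"wx":0,"wy":0,"wz":-0.236,"fingers":100},{"x":0.6,"y":-0.7,"z":0,"wx":0,"wy":0,"wz":-0.236,"fingers":100},{"x":0.6,"y":-0.7,"z":0,"wx":0,"wy":0,"wz":-0.236,"fingers":100}]' 40; python3 go.py .5093 .3275 .16 187.5
```

```text
time_s: 1.1
eef_pos: [0.3393, -0.0726, 0.1971]
tcp_rot: [0.621, 0.783, 0.001, -0.001]
ft_force: [-0.0, -1.0, 0.7]
finger_gap: 1.004
grip_force: 0.0
shift [0.7016 0.5132 0.0759] turn [ 3.000e-04 -2.000e-04 -2.343e-01] now [ 0.3393 -0.0726  0.1971] [-0.41 -0.42 -0.3   1.69  0.    0.93] 1.1 [-0.  -1.   0.7] 1.0040546047741503 0.0
```

```bash
python3 -m pendant '[{"x":0.69,"y":0.5,"z":0.04,"wx":0,"wy":0,"wz":-0.234,"fingers":100},{"x":0.69,"y":0.5,"z":0.04,"wx":0,"wy":0,"wz":-0.234,"fingers":100},{"x":0.69,"y":0.5,"z":0.04,"wx":0,"wy":0,"wz":-0.234,"fingers":100},{"x":0.69,"y":0.5,"z":0.04,"wx":0,"wy":0,"wz":-0.234,"fingers":100},{"x":0.69,"y":0.5,"z":0.04,"wx":0,"wy":0,"wz":-0.234,"fingers":100},{"x":0.69,"y":0.5,"z":0.04,"wx":0,"wy":0,"wz":-0.234,"fingers":100},{"x":0.69,"y":0.5,"z":0.04,"wx":0,"wy":0,"wz":-0.234,"fingers":78},{"x":0.69,"y":0.5,"z":0.04,"wx":0,"wy":0,"wz":-0.234,"fingers":78},{"x":0.69,"y":0.5,"z":0.04,"wx":0,"wy":0,"wz":-0.234,"fingers":78},{"x":0.69,"y":0.5,"z":0.04,"wx":0,"wy":0,"wz":-0.234,"fingers":78}]' 40; python3 go.py .5093 .3275 .16 187.5
```

```text
time_s: 2.1
eef_pos: [0.5089, 0.3165, 0.1745]
tcp_rot: [-0.062, 0.998, -0.0, -0.001]
ft_force: [-0.1, -0.7, -0.6]
finger_gap: 0.779
grip_force: 0.0
shift [-0.0036  0.0218  0.029 ] turn [ 0.     -0.0005 -0.001 ] now [0.5089 0.3165 0.1745] [0.44 0.24 0.27 1.6  0.   0.32] 2.1 [-0.1 -0.7 -0.6] 0.7786428895900286 0.0
```

```bash
python3 -m pendant '[{"x":-0.003,"y":0.022,"z":0.03,"wx":0,"wy":0,"wz":0,"fingers":78},{"x":-0.003,"y":0.022,"z":0.03,"wx":0,"wy":0,"wz":0,"fingers":78},{"x":-0.003,"y":0.022,"z":0.03,"wx":0,"wy":0,"wz":0,"fingers":78}]'; python3 go.py .5093 .3275 .16 187.5; python3 - <<'E'
from plant import *
from h import *
s=read_state(); e=s["eef_pos"]
for n in("scene","top"):
    d=get_image(n); W=cloud(d); q=W.reshape(-1,3)
    m=(abs(q[:,0]-e[0])<.06)&(abs(q[:,1]-e[1])<.075)&(q[:,2]>.12)&(q[:,2]<.23); q=q[m]
    yl=(q[:,:2]-e[:2])@[-np.sin(np.radians(7.5)),np.cos(np.radians(7.5))]
    xl=(q[:,:2]-e[:2])@[np.cos(np.radians(7.5)),np.sin(np.radians(7.5))]
    for sg in(1,-1):
        k=(sg*yl>.025)
        if k.sum(): 
            f=k&(q[:,2]<.2)
            print(n,sg,f.sum(),"zmin",np.sort(q[k,2])[:6].round(4),"y",np.percentile(yl[f],[2,98]).round(4),"x",np.percentile(xl[f],[2,98]).round(4))
    u,v=pix(d,e); u,v=int(u),int(v); c=d["color"][max(v-70,0):v+70,max(u-75,0):u+75]; cv2.imwrite(f"pics/g_{n}.png",cv2.resize(c,(400,400)))
cv2.imwrite("pics/g.png",np.hstack([cv2.imread("pics/g_scene.png"),cv2.imread("pics/g_top.png")]))
E
```

```text
time_s: 2.4
eef_pos: [0.5081, 0.3238, 0.1608]
tcp_rot: [-0.057, 0.998, -0.001, -0.001]
ft_force: [-0.1, 0.7, 0.5]
finger_gap: 0.777
grip_force: 0.0
shift [-0.0033  0.007   0.0016] turn [-0.0002 -0.0004 -0.0027] now [0.5081 0.3238 0.1608] [ 0.46  0.25  0.25  1.58 -0.    0.34] 2.4 [-0.1  0.7  0.5] 0.7772473493751921 0.0
scene 1 1 zmin [0.1996 0.2009 0.2021 0.2023 0.2028 0.2037] y [0.0367 0.0367] x [-0.0038 -0.0038]Traceback (most recent call last):
  File "<stdin>", line 13, in <module>
    return _quantile_unchecked(
        a, q, axis, out, overwrite_input, method, keepdims, weights)
    return _ureduce(a,
                    func=_quantile_ureduce_func,
    ...<5 lines>...
                    overwrite_input=overwrite_input,
                    method=method)
    r = func(a, **kwargs)
    result = _quantile(arr,
                       quantiles=q,
    ...<2 lines>...
                       out=out,
                       weights=wgt)
    slices_having_nans = np.isnan(arr[-1, ...])
                                  ~~~^^^^^^^^^
IndexError: index -1 is out of bounds for axis 0 with size 0
```

```bash
python3 - <<'E'
from plant import *
from h import *
s=read_state(); e=s["eef_pos"]; print(e)
for n in("scene","top"):
    d=get_image(n); pickle.dump(d,open(n+"2.pkl","wb")); u,v=pix(d,e); print(n,u,v)
    u,v=int(u),int(v); c=d["color"][max(v-70,0):v+70,max(u-70,0):u+70]; cv2.imwrite(f"pics/g_{n}.png",cv2.resize(c,(400,400)))
cv2.imwrite("pics/g.png",np.hstack([cv2.imread("pics/g_scene.png"),cv2.imread("pics/g_top.png")]))
E
```

```text
[0.50855538 0.32377426 0.16171881]
scene 417.69562717067936 109.3170434885438
top 125.73734387972269 242.27481565066972
```

View pics/g.png

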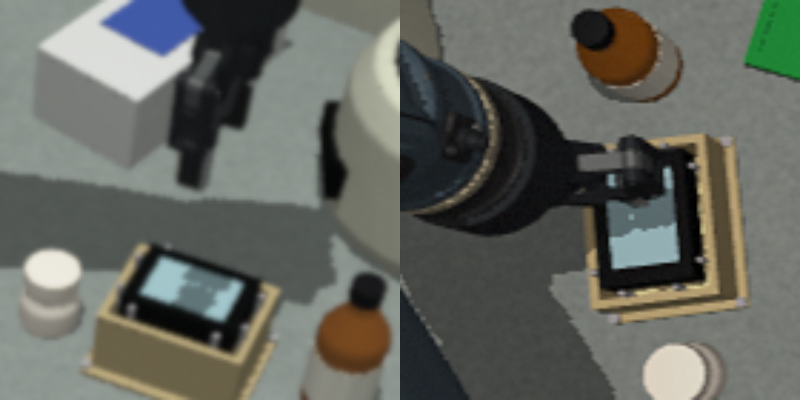

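The pictures show the near (-y) fingertip in the scene at about (415,104), and the screen in the dispenser is undisturbed. Now working out the tip height.

```bash
python3 - <<'E'
from h import *
d=pickle.load(open("scene2.pkl","rb")); e=np.array([.50855,.32377,.1617]); a=np.radians(186.6)
ty=np.array([np.sin(a),-np.cos(a),0])
for off in(.033,.040,.047):
  for sg in(1,-1):
    p=e+sg*off*ty; print(off,sg,[(z,pix(d,p+[0,0,z]).round(1).tolist()) for z in(0,.008,.013)])
E
python3 go.py .5093 .3275 .16 187.5
```

```text
0.033 1 [(0, [423.7, 99.8]), (0.008, [424.3, 96.7]), (0.013, [424.7, 94.7])]
0.033 -1 [(0, [411.5, 119.2]), (0.008, [412.0, 116.1]), (0.013, [412.3, 114.2])]
0.04 1 [(0, [425.0, 97.8]), (0.008, [425.6, 94.7]), (0.013, [426.0, 92.7])]
0.04 -1 [(0, [410.1, 121.3]), (0.008, [410.6, 118.2]), (0.013, [411.0, 116.3])]
0.047 1 [(0, [426.3, 95.8]), (0.008, [426.9, 92.7]), (0.013, [427.2, 90.7])]
0.047 -1 [(0, [408.7, 123.5]), (0.008, [409.3, 120.4]), (0.013, [409.6, 118.4])]
shift [-0.0011  0.0072  0.0055] turn [ 0.      0.0001 -0.0027] now [0.5092 0.3238 0.1627] [ 0.46  0.25  0.25  1.58 -0.    0.34] 2.55 [0.3 0.3 0.3] 0.780893192034324 0.0
```

```bash
python3 - <<'E'
from h import *
d=pickle.load(open("scene2.pkl","rb")); W=cloud(d)
for v in range(84,114,2): print(v,[W[v,u].round(3).tolist() for u in(411,414,417,429)])
d=pickle.load(open("top2.pkl","rb")); W=cloud(d)
for u in(120,125,130,135,140,143): print(u,[W[v,u].round(3).tolist() for v in(230,234,238)])
E
```

```text
84 [[0.507, 0.272, 0.258], [0.51, 0.279, 0.255], [0.525, 0.258, 0.275], [0.417, 0.598, 0.003]]
86 [[0.51, 0.268, 0.257], [0.515, 0.27, 0.259], [0.523, 0.263, 0.267], [0.419, 0.595, -0.0]]
88 [[0.514, 0.26, 0.26], [0.517, 0.265, 0.258], [0.525, 0.259, 0.266], [0.422, 0.59, -0.001]]
90 [[0.515, 0.258, 0.257], [0.52, 0.26, 0.258], [0.527, 0.258, 0.263], [0.428, 0.578, 0.003]]
92 [[0.515, 0.259, 0.252], [0.52, 0.263, 0.252], [0.527, 0.258, 0.259], [0.431, 0.573, 0.001]]
94 [[0.509, 0.275, 0.234], [0.514, 0.278, 0.234], [0.526, 0.264, 0.249], [0.434, 0.567, 0.0]]
96 [[0.51, 0.276, 0.229], [0.515, 0.276, 0.231], [0.52, 0.279, 0.231], [0.438, 0.558, 0.002]]
98 [[0.51, 0.277, 0.223], [0.516, 0.277, 0.226], [0.521, 0.278, 0.228], [0.442, 0.55, 0.003]]
100 [[0.51, 0.279, 0.217], [0.517, 0.277, 0.222], [0.52, 0.284, 0.218], [0.444, 0.549, -0.001]]
102 [[0.511, 0.276, 0.215], [0.517, 0.278, 0.217], [0.52, 0.284, 0.214], [0.448, 0.541, 0.0]]
104 [[0.509, 0.283, 0.204], [0.517, 0.28, 0.21], [0.52, 0.286, 0.208], [0.452, 0.532, 0.002]]
106 [[0.419, 0.503, -0.0], [0.423, 0.511, -0.004], [0.432, 0.508, 0.003], [0.456, 0.526, 0.002]]
108 [[0.422, 0.498, -0.001], [0.429, 0.499, 0.001], [0.433, 0.508, -0.003], [0.459, 0.519, 0.002]]
110 [[0.427, 0.486, 0.003], [0.432, 0.494, 0.0], [0.438, 0.499, -0.001], [0.461, 0.515, -0.001]]
112 [[0.428, 0.486, -0.002], [0.435, 0.487, 0.001], [0.443, 0.488, 0.003], [0.465, 0.509, -0.0]]
120 [[0.51, 0.283, 0.306], [0.503, 0.281, 0.309], [0.503, 0.296, 0.267]]
125 [[0.51, 0.275, 0.308], [0.508, 0.287, 0.272], [0.502, 0.287, 0.27]]
130 [[0.51, 0.267, 0.308], [0.536, 0.347, 0.074], [0.503, 0.282, 0.263]]
135 [[0.51, 0.259, 0.308], [0.504, 0.258, 0.31], [0.505, 0.277, 0.255]]
140 [[0.511, 0.254, 0.302], [0.505, 0.254, 0.301], [0.502, 0.261, 0.277]]
143 [[0.514, 0.255, 0.283], [0.507, 0.254, 0.285], [0.503, 0.258, 0.273]]
```

The cloud puts the visible near fingertip at z≈0.20, higher than the reported TCP height suggests. I'll lower to a height that is safe either way and check again.

```bash
python3 -m pendant '[{"x":0,"y":0.007,"z":0.124,"wx":0,"wy":0,"wz":-0.0027,"fingers":100},{"x":0,"y":0.007,"z":0.124,"wx":0,"wy":0,"wz":-0.0027,"fingers":100},{"x":0,"y":0.007,"z":0.124,"wx":0,"wy":0,"wz":-0.0027,"fingers":100},{"x":0,"y":0.007,"z":0.124,"wx":0,"wy":0,"wz":-0.0027,"fingers":100},{"x":0,"y":0.007,"z":0.124,"wx":0,"wy":0,"wz":-0.0027,"fingers":100},{"x":0,"y":0.007,"z":0.124,"wx":0,"wy":0,"wz":-0.0027,"fingers":100}]'; python3 go.py .5093 .3275 .1 187.5; cat > look.py <<'E'
import sys
from plant import *
from h import *
# look.py out x y z half : side-by-side crops about a world point
o,x,y,z,hw=sys.argv[1],*map(float,sys.argv[2:6]); L=[]
for n in("scene","top"):
    d=get_image(n); pickle.dump(d,open(n+"2.pkl","wb")); u,v=pix(d,[x,y,z]).astype(int); h=int(hw)
    u=min(max(u,h),640-h);v=min(max(v,h),480-h); print(n,"origin",u-h,v-h,"scale",400/2/h)
    L.append(cv2.resize(d["color"][v-h:v+h,u-h:u+h],(400,400),interpolation=2))
cv2.imwrite(f"pics/{o}.png",np.hstack(L))
E
python3 look.py g2 .509 .327 .1 45; python3 - <<'E'
from h import *
for n in("scene2","top2"):
    W=cloud(pickle.load(open(n+".pkl","rb"))).reshape(-1,3); e=np.array([.509,.327])
    r=np.radians(7.5); l=(W[:,:2]-e)@np.array([[np.cos(r),-np.sin(r)],[np.sin(r),np.cos(r)]])
    m=(abs(l[:,0])<.016)&(abs(l[:,1])<.075)&(abs(l[:,1])>.03)&(W[:,2]>.085)&(W[:,2]<.25)
    for sg in(1,-1):
        k=m&(sg*l[:,1]>0); q=W[k]; i=np.argsort(q[:,2])[:8]; print(n,sg,k.sum(),q[i,2].round(3),l[k][i].round(3).tolist())
E
```

```text
time_s: 3.15
eef_pos: [0.5104, 0.3286, 0.103]
tcp_rot: [-0.066, 0.998, 0.001, 0.002]
ft_force: [0.7, -0.3, -0.1]
finger_gap: 1.001
grip_force: 0.0
shift [ 0.0024 -0.0019  0.006 ] turn [0.0002 0.0007 0.0002] now [0.5104 0.3286 0.103 ] [ 0.46  0.25  0.14  1.45 -0.    0.33] 3.15 [ 0.7 -0.3 -0.1] 1.0009034909095231 0.0
scene origin 369 86 scale 4.444444444444445
top origin 90 201 scale 4.444444444444445
scene2 1 89 [0.15  0.15  0.152 0.152 0.153 0.154 0.155 0.155] [[0.002, 0.047], [0.006, 0.048], [0.005, 0.045], [0.001, 0.042], [0.004, 0.046], [-0.009, 0.046], [0.009, 0.043], [0.003, 0.043]]
scene2 -1 569 [0.149 0.149 0.151 0.152 0.152 0.153 0.153 0.153] [[0.007, -0.044], [0.005, -0.046], [-0.011, -0.044], [-0.0, -0.049], [-0.007, -0.049], [0.002, -0.049], [-0.004, -0.049], [0.01, -0.049]]
top2 1 3 [0.201 0.205 0.206] [[-0.015, 0.069], [-0.013, 0.072], [-0.013, 0.07]]
top2 -1 428 [0.151 0.151 0.154 0.155 0.157 0.157 0.158 0.159] [[-0.01, -0.05], [-0.008, -0.05], [-0.012, -0.049], [-0.011, -0.044], [-0.012, -0.048], [-0.009, -0.05], [-0.011, -0.05], [-0.012, -0.047]]
```

View pics/g2.png

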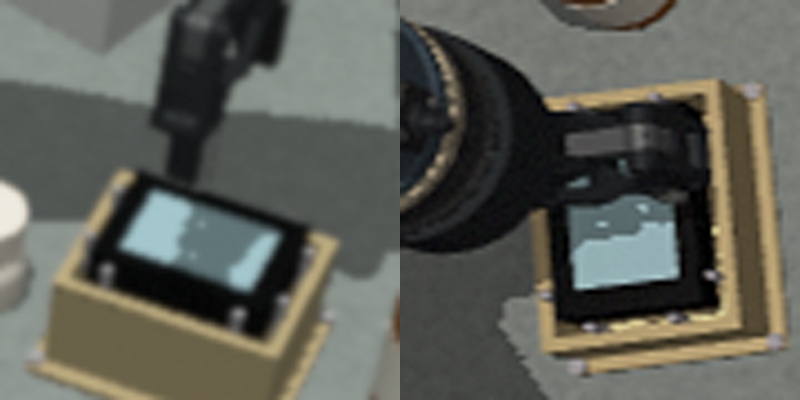

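Both fingertips stand at z≈0.149, where the reported TCP is 0.103 and the gripper is open. So the shut fingertip height is the reported z plus 33 mm, and opening adds up to 13 mm. Lateral agreement is good. I want the tips at about 69 mm, so a reported z of about 0.030.

```bash
python3 -m pendant '[{"x":0.002,"y":-0.002,"z":0.08,"wx":0,"wy":0,"wz":0,"fingers":100},{"x":0.002,"y":-0.002,"z":0.14,"wx":0,"wy":0,"wz":0,"fingers":100},{"x":0.002,"y":-0.002,"z":0.145,"wx":0,"wy":0,"wz":0,"fingers":100},{"x":0.002,"y":-0.002,"z":0.145,"wx":0,"wy":0,"wz":0,"fingers":100},{"x":0.002,"y":-0.002,"z":0.145,"wx":0,"wy":0,"wz":0,"fingers":100},{"x":0.002,"y":-0.002,"z":0.145,"wx":0,"wy":0,"wz":0,"fingers":100}]' 40; python3 go.py .5093 .3275 .03 187.5
```

```text
time_s: 3.85
eef_pos: [0.5098, 0.3277, 0.0306]
tcp_rot: [-0.066, 0.998, 0.001, 0.002]
ft_force: [0.6, 0.6, 0.8]
finger_gap: 0.999
grip_force: 0.0
shift [ 0.001  -0.0003  0.0011] turn [0.0002 0.0007 0.0002] now [0.5098 0.3277 0.0306] [0.46 0.28 0.03 1.31 0.   0.33] 3.85 [0.6 0.6 0.8] 0.9994517638039275 0.0
```

```bash
python3 -m pendant '[{"x":0.001,"y":0,"z":0.001,"wx":0,"wy":0.0007,"wz":0,"fingers":100},{"x":0.001,"y":0,"z":0.001,"wx":0,"wy":0.0007,"wz":0,"fingers":60},{"x":0.001,"y":0,"z":0.001,"wx":0,"wy":0.0007,"wz":0,"fingers":60},{"x":0.001,"y":0,"z":0.001,"wx":0,"wy":0.0007,"wz":0,"fingers":60},{"x":0.001,"y":0,"z":0.001,"wx":0,"wy":0.0007,"wz":0,"fingers":60},{"x":0.001,"y":0,"z":0.001,"wx":0,"wy":0.0007,"wz":0,"fingers":60}]' 40; python3 go.py .5093 .3275 .03 187.5;python3 look.py g3 .509 .327 .08 45
```

```text
time_s: 4.45
eef_pos: [0.5077, 0.3271, 0.0276]
tcp_rot: [-0.066, 0.998, 0.0, -0.002]
ft_force: [1.0, 1.4, -0.1]
finger_gap: 0.729
grip_force: 47.4
shift [-0.0033  0.0003 -0.0048] turn [ 0.0001 -0.0006  0.0003] now [0.5077 0.3271 0.0276] [0.46 0.28 0.03 1.32 0.   0.33] 4.45 [ 1.   1.4 -0.1] 0.7289819175195908 47.39390015602112
scene origin 368 93 scale 4.444444444444445
top origin 93 202 scale 4.444444444444445
```

View pics/g3.png

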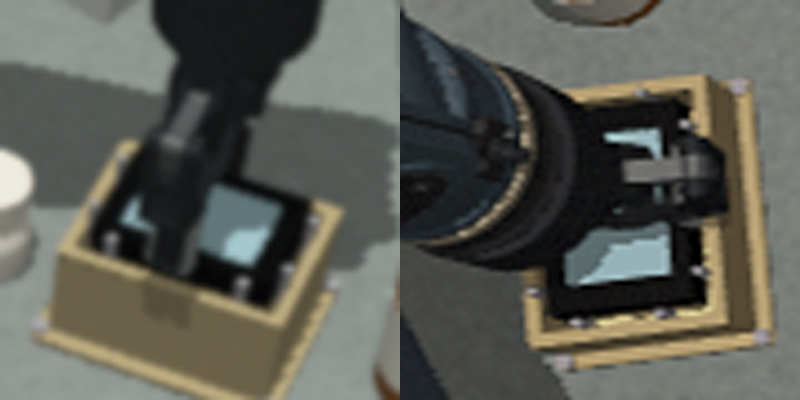

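Grip is firm (0.729 × 85 = 62 mm, 47 N), with the fingers mid-side between the rods. Lifting.

```bash
python3 -m pendant '[{"x":0,"y":0,"z":-0.03,"wx":0,"wy":0,"wz":0,"fingers":60},{"x":0,"y":0,"z":-0.08,"wx":0,"wy":0,"wz":0,"fingers":60},{"x":0,"y":0,"z":-0.14,"wx":0,"wy":0,"wz":0,"fingers":60},{"x":0,"y":0,"z":-0.2,"wx":0,"wy":0,"wz":0,"fingers":60},{"x":0,"y":0,"z":-0.2,"wx":0,"wy":0,"wz":0,"fingers":60},{"x":0,"y":0,"z":-0.2,"wx":0,"wy":0,"wz":0,"fingers":60}]' 40; python3 go.py .5350 .0470 .10 198.5
```

```text
time_s: 5.15
eef_pos: [0.5083, 0.3265, 0.1285]
tcp_rot: [-0.066, 0.998, -0.0, -0.001]
ft_force: [0.3, -0.2, -0.9]
finger_gap: 0.732
grip_force: 47.2
shift [ 0.0205 -0.5611  0.0573] turn [-0.     -0.0004 -0.0304] now [0.5083 0.3265 0.1285] [0.46 0.25 0.19 1.51 0.   0.33] 5.15 [ 0.3 -0.2 -0.9] 0.7323009423614436 47.221017479896545
```

```bash
python3 -m pendant '[{"x":0.002,"y":-0.05,"z":0,"wx":0,"wy":0,"wz":-0.003,"fingers":60},{"x":0.004,"y":-0.12,"z":0,"wx":0,"wy":0,"wz":-0.006,"fingers":60},{"x":0.007,"y":-0.2,"z":0,"wx":0,"wy":0,"wz":-0.01,"fingers":60},{"x":0.01,"y":-0.28,"z":0,"wx":0,"wy":0,"wz":-0.015,"fingers":60},{"x":0.014,"y":-0.36,"z":0,"wx":0,"wy":0,"wz":-0.02,"fingers":60},{"x":0.017,"y":-0.44,"z":0,"wx":0,"wy":0,"wz":-0.025,"fingers":60},{"x":0.02,"y":-0.51,"z":0,"wx":0,"wy":0,"wz":-0.03,"fingers":60},{"x":0.02,"y":-0.56,"z":0,"wx":0,"wy":0,"wz":-0.03,"fingers":60},{"x":0.02,"y":-0.56,"z":0.03,"wx":0,"wy":0,"wz":-0.03,"fingers":60},{"x":0.02,"y":-0.56,"z":0.04,"wx":0,"wy":0,"wz":-0.03,"fingers":60}]' 40;  python3 -m pendant '[{"x":0,"y":0,"z":0,"wx":0,"wy":0,"wz":0,"fingers":60},{"x":0,"y":0,"z":0,"wx":0,"wy":0,"wz":0,"fingers":60},{"x":0,"y":0,"z":0,"wx":0,"wy":0,"wz":0,"fingers":60}]' 40 >/dev/null; python3 go.py .5350 .0470 .10 198.5; python3 look.py n1 .535 .047 .12 45; python3 - <<'E'
from h import *
T=pickle.load(open("top2.pkl","rb"));S=pickle.load(open("scene2.pkl","rb"))
c=np.array([.535,.047])
for n,d in(("T",T),("S",S)):
    W=cloud(d).reshape(-1,3); r=np.radians(18.5); l=(W[:,:2]-c)@np.array([[np.cos(r),-np.sin(r)],[np.sin(r),np.cos(r)]])
    m=(abs(l[:,0])<.055)&(abs(l[:,1])<.045)&(W[:,2]>.13)&(W[:,2]<.16)
    h,e=np.histogram(W[m,2],15,(.13,.16)); zt=e[h.argmax()]; print(n,h.tolist())
    k=m&(abs(W[:,2]-zt-.001)<.004); q=W[k]; print(n,k.sum(),np.median(q[:,2]),cv2.minAreaRect((q[:,:2]*1e3).astype(np.float32)))
    # blue panel
    img=d["color"].reshape(-1,3).astype(int); b=m&(img[:,0]>120)&(img[:,0]-img[:,2]>15); q=W[b]; print("panel",b.sum(),cv2.minAreaRect((q[:,:2]*1e3).astype(np.float32)) if b.sum()>5 else 0)
E
```

```text
time_s: 6.15
eef_pos: [0.5322, 0.0474, 0.1037]
tcp_rot: [-0.159, 0.987, 0.001, -0.005]
ft_force: [-0.9, -0.1, -0.8]
finger_gap: 0.732
grip_force: 47.2
shift [ 0.0006 -0.0036  0.015 ] turn [ 0.0001 -0.0007 -0.0001] now [0.5347 0.0488 0.1075] [-0.03  0.08 -0.04  1.45 -0.   -0.36] 6.45 [ 0.5  1.3 -1.1] 0.7260627386903536 47.1920371055603
scene origin 309 171 scale 4.444444444444445
top origin 236 188 scale 4.444444444444445
T [0, 0, 0, 0, 0, 0, 1, 1, 2, 0, 12, 41, 31, 5, 1]
T 89 0.15345187746096334 ((516.6431884765625, 9.1924467086792), (13.965275764465332, 36.10478210449219), 84.08724975585938)
panel 0 0
S [0, 0, 0, 0, 0, 0, 6, 23, 40, 77, 250, 405, 234, 40, 16]
S 969 0.15289729267463248 ((538.5213623046875, 45.15222930908203), (90.42401885986328, 76.4041976928711), 19.186485290527344)
panel 304 ((536.6304321289062, 47.605430603027344), (66.02510070800781, 44.288291931152344), 21.244508743286133)
```

View pics/n1.png

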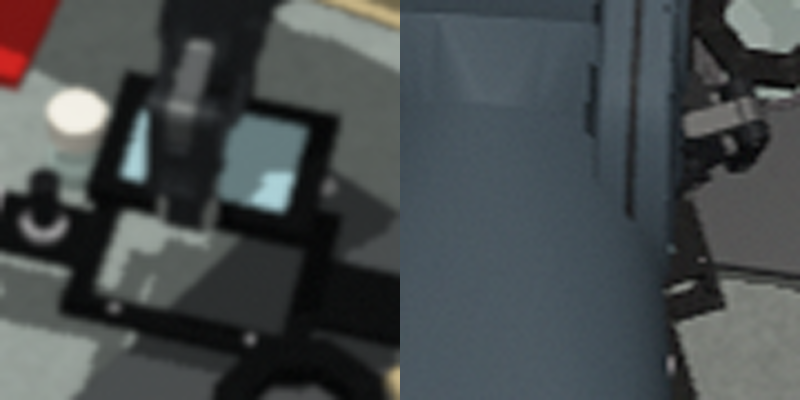

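Scene: the screen is held flat over the nest. In that camera the panel centre (536.6, 47.6) sits over the nest (536.6, 48.2), and the screen's underside is about 36 mm above the reported z. Lowering to just above the walls, then reading the averaged pose.

```bash
python3 -m pendant '[{"x":0,"y":-0.002,"z":0.04,"wx":0,"wy":0,"wz":0,"fingers":60},{"x":0,"y":-0.002,"z":0.08,"wx":0,"wy":0,"wz":0,"fingers":60},{"x":0,"y":-0.002,"z":0.1,"wx":0,"wy":0,"wz":0,"fingers":60},{"x":0,"y":-0.002,"z":0.1,"wx":0,"wy":0,"wz":0,"fingers":60},{"x":0,"y":-0.002,"z":0.1,"wx":0,"wy":0,"wz":0,"fingers":60},{"x":0,"y":-0.002,"z":0.1,"wx":0,"wy":0,"wz":0,"fingers":60}]' 40; cat > avg.py <<'E'
from plant import *
import numpy as np, pickle
from scipy.spatial.transform import Rotation as R
P=[];A=[];F=[]
for i in range(8):
    d=get_image("scene"); s=read_state(); P.append(s["eef_pos"]); x=R.from_quat(s["tcp_rot"]).as_matrix(); A.append([np.degrees(np.arctan2(x[1,0],x[0,0]))%360,*(x[:2,2]*57.3)]); F.append(s["ft_force"])
pickle.dump(d,open("scene2.pkl","wb"))
print("mean",np.mean(P,0).round(4),"sd",np.std(P,0).round(4),"phi,tilt",np.mean(A,0).round(2),"F",np.mean(F,0).round(1),s["time_s"],s["finger_gap"],s["grip_force"])
E
python3 avg.py; python3 - <<'E'
from h import *
d=pickle.load(open("scene2.pkl","rb")); W=cloud(d).reshape(-1,3); r=np.radians(18.5); l=(W[:,:2]-[.5366,.0482])@np.array([[np.cos(r),-np.sin(r)],[np.sin(r),np.cos(r)]])
img=d["color"].reshape(-1,3).astype(int); b=(img[:,0]>110)&(img[:,0]-img[:,2]>15)&(abs(l[:,0])<.055)&(abs(l[:,1])<.045)&(W[:,2]>.085)&(W[:,2]<.125)
print(b.sum(),np.median(W[b,2]),"local ext",np.percentile(l[b],[1,99],axis=0).round(4).tolist())
# nest via rivets
print([ray(d,(354.3,230.2),z).round(4).tolist() for z in(.08,.085)])
E
```

```text
time_s: 7.15
eef_pos: [0.5359, 0.0469, 0.0588]
tcp_rot: [-0.16, 0.987, -0.0, -0.001]
ft_force: [0.3, -0.2, -0.6]
finger_gap: 0.73
grip_force: 47.2
mean [0.5355 0.0468 0.0582] sd [0.0003 0.     0.0004] phi,tilt [ 1.9838e+02 -1.7000e-01 -4.0000e-02] F [-0.3  0.3 -1.1] 7.55 0.7281464051317393 47.18326270580292
308 0.1018248319636259 local ext [[-0.0326, -0.0234], [0.0329, 0.021]]
[[0.5368, 0.0483, 0.08], [0.5386, 0.0449, 0.085]]
```

```bash
python3 -m pendant '[{"x":0,"y":0.0016,"z":0,"wx":0,"wy":0,"wz":0,"fingers":60},{"x":0,"y":0.0016,"z":0.01,"wx":0,"wy":0,"wz":0,"fingers":60},{"x":0,"y":0.0016,"z":0.016,"wx":0,"wy":0,"wz":0,"fingers":60},{"x":0,"y":0.0016,"z":0.02,"wx":0,"wy":0,"wz":0,"fingers":60},{"x":0,"y":0.0016,"z":0.02,"wx":0,"wy":0,"wz":0,"fingers":60}]' 40; python3 -m pendant '[{"x":0,"y":0,"z":0.003,"wx":0,"wy":0,"wz":0,"fingers":60},{"x":0,"y":0,"z":0.004,"wx":0,"wy":0,"wz":0,"fingers":60},{"x":0,"y":0,"z":0.004,"wx":0,"wy":0,"wz":0,"fingers":60}]' 40;python3 avg.py
```

```text
time_s: 8.05
eef_pos: [0.534, 0.0477, 0.0466]
tcp_rot: [-0.16, 0.987, 0.0, -0.003]
ft_force: [-0.3, 0.1, -1.5]
finger_gap: 0.73
grip_force: 47.2
time_s: 8.35
eef_pos: [0.5345, 0.0476, 0.0453]
tcp_rot: [-0.16, 0.987, 0.0, -0.002]
ft_force: [0.1, -0.6, -0.8]
finger_gap: 0.733
grip_force: 47.2
mean [0.5346 0.0476 0.0455] sd [0. 0. 0.] phi,tilt [ 1.9838e+02 -2.4000e-01 -3.0000e-02] F [-0.2 -0.1 -1.1] 8.75 0.7333383738167004 47.197585701942444
```

```bash
python3 -m pendant '[{"x":0,"y":0,"z":0.004,"wx":0,"wy":0,"wz":0,"fingers":60},{"x":0,"y":0,"z":0.004,"wx":0,"wy":0,"wz":0,"fingers":60},{"x":0,"y":0,"z":0.004,"wx":0,"wy":0,"wz":0,"fingers":60}]' 40; python3 -m pendant '[{"x":0,"y":0,"z":0.004,"wx":0,"wy":0,"wz":0,"fingers":60},{"x":0,"y":0,"z":0.004,"wx":0,"wy":0,"wz":0,"fingers":60},{"x":0,"y":0,"z":0.004,"wx":0,"wy":0,"wz":0,"fingers":60}]' 40
```

```text
time_s: 9.05
eef_pos: [0.5349, 0.0476, 0.044]
tcp_rot: [-0.16, 0.987, 0.0, -0.002]
ft_force: [-0.9, 0.2, 3.0]
finger_gap: 0.734
grip_force: 47.6
time_s: 9.35
eef_pos: [0.535, 0.0476, 0.044]
tcp_rot: [-0.16, 0.987, -0.0, -0.001]
ft_force: [-4.8, -0.8, 10.6]
finger_gap: 0.728
grip_force: 48.4
```

```bash
cat > chk.py <<'E'
from plant import *
from h import *
d=get_image("scene"); pickle.dump(d,open("scene2.pkl","wb")); W=cloud(d).reshape(-1,3); r=np.radians(18.5); l=(W[:,:2]-[.5366,.0482])@np.array([[np.cos(r),-np.sin(r)],[np.sin(r),np.cos(r)]])
img=d["color"].reshape(-1,3).astype(int); b=(img[:,0]>110)&(img[:,0]-img[:,2]>15)&(abs(l[:,0])<.055)&(abs(l[:,1])<.045)&(W[:,2]>.075)&(W[:,2]<.125)
q=W[b]; c=np.linalg.lstsq(np.c_[l[b],np.ones(b.sum())],q[:,2],rcond=None)[0]
print(b.sum(),"z",np.median(q[:,2]).round(4),"ext",np.percentile(l[b],[1,99],axis=0).round(4).tolist(),"plane",c.round(4))
E
python3 chk.py
```

```text
306 z 0.0884 ext [[-0.0324, -0.0221], [0.0328, 0.0214]] plane [ 0.0003 -0.0133  0.0884]
```

Screen top at z≈0.089–0.090, flat and centred in the nest. Releasing.

```bash
python3 -m pendant '[{"x":0,"y":0,"z":-0.004,"wx":0,"wy":0,"wz":0,"fingers":60},{"x":0,"y":0,"z":-0.004,"wx":0,"wy":0,"wz":0,"fingers":80},{"x":0,"y":0,"z":-0.004,"wx":0,"wy":0,"wz":0,"fingers":95},{"x":0,"y":0,"z":-0.004,"wx":0,"wy":0,"wz":0,"fingers":95},{"x":0,"y":0,"z":-0.004,"wx":0,"wy":0,"wz":0,"fingers":95},{"x":0,"y":0,"z":-0.06,"wx":0,"wy":0,"wz":0,"fingers":95},{"x":0,"y":0,"z":-0.14,"wx":0,"wy":0,"wz":0,"fingers":95},{"x":0,"y":0,"z":-0.18,"wx":0,"wy":0,"wz":0,"fingers":95},{"x":0,"y":0,"z":-0.18,"wx":0,"wy":0,"wz":0,"fingers":95}]' 40; python3 chk.py; python3 go.py .4695 .0250 .13 198.5
python3 - <<'E'
from h import *
d=pickle.load(open("scene2.pkl","rb"));W=cloud(d).reshape(-1,3)
m=(np.hypot(W[:,0]-.5095,W[:,1]-.3275)<.03); print("next screen top z",np.median(W[m,2]))
m=(np.hypot(W[:,0]-.47,W[:,1]-.025)<.02)&(W[:,2]>.1)&(W[:,2]<.118); print("knob",m.sum(),W[m].mean(0))
E
```

```text
time_s: 10.3
eef_pos: [0.5379, 0.0476, 0.1357]
tcp_rot: [-0.16, 0.987, -0.001, 0.002]
ft_force: [-0.3, 0.2, -0.1]
finger_gap: 0.955
grip_force: 0.0
663 z 0.0884 ext [[-0.0324, -0.0224], [0.0326, 0.0232]] plane [-0.0046 -0.0128  0.0884]
shift [ 0.1414 -0.0007  0.0065] turn [-0.0001 -0.0001 -0.0003] now [0.5365 0.0476 0.1332] [-0.04  0.08  0.    1.5  -0.   -0.36] 10.35 [-0.2 -0.2  0. ] 0.9537520619415877 0.0
next screen top z 0.07426936336986312
knob 66 [0.47217145 0.02460562 0.10884275]
```

Screen released flat in the nest; the next screen has risen (its top reads the same as the first did). Now the knob.

```bash
python3 -m pendant '[{"x":0.06,"y":0,"z":0,"wx":0,"wy":0,"wz":0,"fingers":40},{"x":0.137,"y":0,"z":0,"wx":0,"wy":0,"wz":0,"fingers":40},{"x":0.141,"y":-0.0007,"z":0,"wx":0,"wy":0,"wz":0,"fingers":40},{"x":0.141,"y":-0.0007,"z":0.03,"wx":0,"wy":0,"wz":0,"fingers":40},{"x":0.141,"y":-0.0007,"z":0.08,"wx":0,"wy":0,"wz":0,"fingers":40},{"x":0.141,"y":-0.0007,"z":0.13,"wx":0,"wy":0,"wz":0,"fingers":40},{"x":0.141,"y":-0.0007,"z":0.147,"wx":0,"wy":0,"wz":0,"fingers":40},{"x":0.141,"y":-0.0007,"z":0.147,"wx":0,"wy":0,"wz":0,"fingers":40}]' 20; python3 -m pendant '[{"x":0,"y":0,"z":0,"wx":0,"wy":0,"wz":0,"fingers":5},{"x":0,"y":0,"z":0,"wx":0,"wy":0,"wz":0,"fingers":5},{"x":0,"y":0,"z":0,"wx":0,"wy":0,"wz":0,"fingers":5},{"x":0,"y":0,"z":0,"wx":0,"wy":0,"wz":0,"fingers":5}]' 20; python3 go.py .4695 .0250 .06 198.5; cat > arc.py <<'E'
# arc rows relative to present pose: pivot, degrees
import sys,numpy as np
from plant import *
from scipy.spatial.transform import Rotation as R
px,py=.6347,.0806; s=read_state(); r0=R.from_quat(s["tcp_rot"]); e=s["eef_pos"]; v=e-[px,py,e[2]]; print("radius",np.hypot(*v[:2]),"ang",np.degrees(np.arctan2(v[1],v[0])))
for a in map(float,sys.argv[1:]):
    t=R.from_euler('z',a,degrees=True); d=r0.inv().apply(t.apply(v)-v)/.5; print(a,d.round(3),"wz",round(-a/360,4))
E
python3 arc.py 3 7 14 21 28 35 42 49 56 60 62 64.6
```

```text
time_s: 11.15
eef_pos: [0.4662, 0.0254, 0.0553]
tcp_rot: [-0.16, 0.987, 0.001, -0.005]
ft_force: [0.1, 0.8, 0.4]
finger_gap: 0.395
grip_force: 0.0
time_s: 11.55
eef_pos: [0.4688, 0.0252, 0.059]
tcp_rot: [-0.16, 0.987, -0.0, -0.001]
ft_force: [0.0, 0.7, -1.8]
finger_gap: 0.15
grip_force: 21.4
shift [-0.0012 -0.0008 -0.002 ] turn [ 0.0001 -0.0004 -0.0003] now [0.4688 0.0252 0.059 ] [-0.09 -0.08 -0.3   1.35 -0.   -0.41] 11.55 [ 0.   0.7 -1.8] 0.14984189538169057 21.42796039581299
radius 0.17492340504395532 ang -161.52626705180137
3.0 [-0.001 -0.018 -0.   ] wz -0.0083
7.0 [-0.003 -0.043 -0.   ] wz -0.0194
14.0 [-0.011 -0.085 -0.   ] wz -0.0389
21.0 [-0.023 -0.125 -0.   ] wz -0.0583
28.0 [-0.041 -0.164 -0.   ] wz -0.0778
35.0 [-0.064 -0.201 -0.   ] wz -0.0972
42.0 [-0.09  -0.234 -0.   ] wz -0.1167
49.0 [-0.121 -0.264 -0.   ] wz -0.1361
56.0 [-0.155 -0.29  -0.   ] wz -0.1556
60.0 [-0.175 -0.303 -0.   ] wz -0.1667
62.0 [-0.186 -0.309 -0.001] wz -0.1722
64.6 [-0.2   -0.316 -0.001] wz -0.1794
```

Gripping the knob (12.7 mm gap, 21 N). Swinging most of the way.

```bash
python3 -m pendant '[{"x":-0.001,"y":-0.018,"z":0,"wx":0,"wy":0,"wz":-0.008,"fingers":5},{"x":-0.003,"y":-0.043,"z":0,"wx":0,"wy":0,"wz":-0.019,"fingers":5},{"x":-0.011,"y":-0.085,"z":0,"wx":0,"wy":0,"wz":-0.039,"fingers":5},{"x":-0.023,"y":-0.125,"z":0,"wx":0,"wy":0,"wz":-0.058,"fingers":5},{"x":-0.041,"y":-0.164,"z":0,"wx":0,"wy":0,"wz":-0.078,"fingers":5},{"x":-0.064,"y":-0.201,"z":0,"wx":0,"wy":0,"wz":-0.097,"fingers":5},{"x":-0.09,"y":-0.234,"z":0,"wx":0,"wy":0,"wz":-0.117,"fingers":5},{"x":-0.121,"y":-0.264,"z":0,"wx":0,"wy":0,"wz":-0.136,"fingers":5},{"x":-0.138,"y":-0.278,"z":0,"wx":0,"wy":0,"wz":-0.146,"fingers":5},{"x":-0.138,"y":-0.278,"z":0,"wx":0,"wy":0,"wz":-0.146,"fingers":5}]' 20; python3 avg.py; python3 arc.py 4 8 10 12 13 14
```

```text
time_s: 12.55
eef_pos: [0.5798, -0.0853, 0.0591]
tcp_rot: [-0.58, 0.815, -0.0, -0.0]
ft_force: [2.5, 1.1, 1.6]
finger_gap: 0.154
grip_force: 21.7
mean [ 0.5782 -0.0848  0.059 ] sd [0.0004 0.0001 0.    ] phi,tilt [ 2.509e+02 -8.000e-02 -3.000e-02] F [2.5 2.  3.2] 12.95 0.1511144022478192 22.023616433143616
radius 0.17483269633083753 ang -108.98161079867542
4.0 [-0.001 -0.024 -0.   ] wz -0.0111
8.0 [-0.003 -0.049 -0.   ] wz -0.0222
10.0 [-0.005 -0.061 -0.   ] wz -0.0278
12.0 [-0.008 -0.073 -0.   ] wz -0.0333
13.0 [-0.009 -0.079 -0.   ] wz -0.0361
14.0 [-0.011 -0.085 -0.   ] wz -0.0389
```

```bash
python3 -m pendant '[{"x":-0.001,"y":-0.024,"z":0,"wx":0,"wy":0,"wz":-0.011,"fingers":5},{"x":-0.003,"y":-0.049,"z":0,"wx":0,"wy":0,"wz":-0.022,"fingers":5},{"x":-0.005,"y":-0.061,"z":0,"wx":0,"wy":0,"wz":-0.028,"fingers":5},{"x":-0.007,"y":-0.069,"z":0,"wx":0,"wy":0,"wz":-0.032,"fingers":5},{"x":-0.007,"y":-0.069,"z":0,"wx":0,"wy":0,"wz":-0.032,"fingers":5}]' 20; python3 avg.py; python3 arc.py 0.5 1 2
```

```text
time_s: 13.45
eef_pos: [0.6114, -0.0929, 0.059]
tcp_rot: [-0.659, 0.752, 0.001, -0.001]
ft_force: [2.2, 1.0, 6.1]
finger_gap: 0.154
grip_force: 22.1
mean [ 0.6114 -0.0928  0.059 ] sd [0. 0. 0.] phi,tilt [ 2.6245e+02 -1.4000e-01 -4.0000e-02] F [1.8 2.2 5.6] 13.85 0.14960181879470408 22.09671288728714
radius 0.17501514041787955 ang -97.64113591027262
0.5 [-0.    -0.003 -0.   ] wz -0.0014
1.0 [-0.    -0.006 -0.   ] wz -0.0028
2.0 [-0.    -0.012 -0.   ] wz -0.0056
```

```bash
python3 -m pendant '[{"x":0,"y":-0.004,"z":0,"wx":0,"wy":0,"wz":-0.002,"fingers":5},{"x":0,"y":-0.004,"z":0,"wx":0,"wy":0,"wz":-0.002,"fingers":5},{"x":0,"y":-0.004,"z":0,"wx":0,"wy":0,"wz":-0.002,"fingers":5}]' 20; python3 avg.py; python3 arc.py 1
```

```text
time_s: 14.15
eef_pos: [0.6127, -0.093, 0.059]
tcp_rot: [-0.664, 0.748, 0.001, -0.002]
ft_force: [1.0, 2.6, 6.8]
finger_gap: 0.152
grip_force: 22.2
mean [ 0.6127 -0.093   0.059 ] sd [0. 0. 0.] phi,tilt [ 2.6317e+02 -2.1000e-01 -3.0000e-02] F [0.5 2.8 7.1] 14.55 0.1505164622114941 22.1837916970253
radius 0.17500098820654447 ang -97.22745445524113
1.0 [-0.    -0.006 -0.   ] wz -0.0028
```

```bash
python3 -m pendant '[{"x":0,"y":-0.004,"z":-0.001,"wx":0,"wy":0,"wz":-0.001,"fingers":5},{"x":0,"y":-0.004,"z":-0.001,"wx":0,"wy":0,"wz":-0.001,"fingers":5},{"x":0,"y":-0.004,"z":-0.001,"wx":0,"wy":0,"wz":-0.001,"fingers":5}]' 20;  python3 -m pendant '[{"x":0,"y":-0.004,"z":-0.001,"wx":0,"wy":0,"wz":-0.001,"fingers":5},{"x":0,"y":-0.004,"z":-0.001,"wx":0,"wy":0,"wz":-0.001,"fingers":5},{"x":0,"y":-0.004,"z":-0.001,"wx":0,"wy":0,"wz":-0.001,"fingers":5}]' 20; python3 avg.py; python3 arc.py 1
```

```text
time_s: 14.85
eef_pos: [0.6141, -0.0932, 0.059]
tcp_rot: [-0.666, 0.746, 0.002, -0.002]
ft_force: [0.6, 3.6, 7.1]
finger_gap: 0.147
grip_force: 22.1
time_s: 15.15
eef_pos: [0.6148, -0.0933, 0.059]
tcp_rot: [-0.668, 0.744, 0.003, -0.003]
ft_force: [-3.4, 2.3, 6.8]
finger_gap: 0.149
grip_force: 22.2
mean [ 0.6147 -0.0933  0.059 ] sd [0. 0. 0.] phi,tilt [ 2.6389e+02 -4.5000e-01 -1.0000e-02] F [-2.8  3.1  6.3] 15.55 0.1524076057832423 22.239328622817993
radius 0.1750279784091025 ang -96.54471549860416
1.0 [-0.    -0.006 -0.   ] wz -0.0028
```

```bash
python3 -m pendant '[{"x":0,"y":-0.006,"z":0,"wx":0,"wy":0,"wz":0,"fingers":5},{"x":0,"y":-0.006,"z":0,"wx":0,"wy":0,"wz":0,"fingers":5},{"x":0,"y":-0.006,"z":0,"wx":0,"wy":0,"wz":0,"fingers":5},{"x":0,"y":-0.006,"z":0,"wx":0,"wy":0,"wz":0,"fingers":5}]' 20; python3 avg.py; python3 arc.py 1
```

```text
time_s: 15.95
eef_pos: [0.6146, -0.0932, 0.0589]
tcp_rot: [-0.668, 0.744, 0.005, -0.005]
ft_force: [-9.5, 3.3, 11.0]
finger_gap: 0.152
grip_force: 22.8
mean [ 0.6146 -0.0932  0.0589] sd [0. 0. 0.] phi,tilt [ 2.639e+02 -8.000e-01  3.000e-02] F [-9.1  3.2 10.2] 16.35 0.14818940894424262 22.83928692340851
radius 0.1749584762499974 ang -96.59209557770944
1.0 [-0.    -0.006 -0.   ] wz -0.0028
```

At the stop (no more motion, reaction -9 N). Letting go and rising.

```bash
python3 -m pendant '[{"x":0,"y":0.003,"z":0,"wx":0,"wy":0,"wz":0,"fingers":5},{"x":0,"y":0.003,"z":0,"wx":0,"wy":0,"wz":0,"fingers":35},{"x":0,"y":0.003,"z":0,"wx":0,"wy":0,"wz":0,"fingers":35},{"x":0,"y":0.003,"z":0,"wx":0,"wy":0,"wz":0,"fingers":35},{"x":0,"y":0.003,"z":-0.06,"wx":0,"wy":0,"wz":0,"fingers":35},{"x":0,"y":0.003,"z":-0.14,"wx":0,"wy":0,"wz":0,"fingers":35},{"x":0,"y":0.003,"z":-0.2,"wx":0,"wy":0,"wz":0,"fingers":35},{"x":0,"y":0.003,"z":-0.22,"wx":0,"wy":0,"wz":0,"fingers":35}]' 20; python3 go.py .4673 -.2735 .16 263.5
```

```text
time_s: 17.15
eef_pos: [0.6207, -0.0947, 0.1727]
tcp_rot: [-0.668, 0.744, -0.002, -0.0]
ft_force: [0.1, -0.8, 0.5]
finger_gap: 0.352
grip_force: 0.0
shift [0.3882 0.2669 0.0259] turn [-0.0003 -0.0004  0.0011] now [ 0.6207 -0.0947  0.1727] [-0.26  0.32  0.36  1.61 -0.   -1.72] 17.15 [ 0.1 -0.8  0.5] 0.35212803307267965 0.0
```

```bash
python3 -m pendant '[{"x":0.07,"y":0.05,"z":0,"wx":0,"wy":0,"wz":0,"fingers":45},{"x":0.14,"y":0.1,"z":0,"wx":0,"wy":0,"wz":0,"fingers":45},{"x":0.22,"y":0.15,"z":0,"wx":0,"wy":0,"wz":0,"fingers":45},{"x":0.3,"y":0.2,"z":0,"wx":0,"wy":0,"wz":0,"fingers":45},{"x":0.36,"y":0.25,"z":0,"wx":0,"wy":0,"wz":0,"fingers":45},{"x":0.388,"y":0.267,"z":0.02,"wx":0,"wy":0,"wz":0.001,"fingers":45},{"x":0.388,"y":0.267,"z":0.06,"wx":0,"wy":0,"wz":0.001,"fingers":45},{"x":0.388,"y":0.267,"z":0.1,"wx":0,"wy":0,"wz":0.001,"fingers":45},{"x":0.388,"y":0.267,"z":0.1,"wx":0,"wy":0,"wz":0.001,"fingers":45}]' 40; python3 avg.py; python3 go.py .4671 -.2736 .0195 263.5; python3 look.py f1 .615 -.09 .09 45; python3 - <<'E'
from h import *
for n in("top2","scene2"):
    d=pickle.load(open(n+".pkl","rb"));W=cloud(d).reshape(-1,3)
    for nm,c,r,a,b in(("knob",(.614,-.092),.02,.106,.118),("ear",(.617,-.131),.045,.087,.094),("lug",(.608,-.131),.05,.076,.083),("fingers",(.467,-.2736),.05,.13,.165)):
        m=(np.hypot(W[:,0]-c[0],W[:,1]-c[1])<r)&(W[:,2]>a)&(W[:,2]<b); 
        if m.sum()>3: print(n,nm,m.sum(),W[m].mean(0).round(4),cv2.minAreaRect((W[m,:2]*1e3).astype(np.float32)))
E
```

```text
time_s: 18.05
eef_pos: [0.4622, -0.271, 0.1144]
tcp_rot: [-0.666, 0.746, 0.006, -0.003]
ft_force: [-0.4, 0.7, -0.7]
finger_gap: 0.452
grip_force: 0.0
mean [ 0.4653 -0.2726  0.1195] sd [0.001  0.0005 0.0014] phi,tilt [ 2.6355e+02 -2.6000e-01 -4.0000e-02] F [0.2 0.  0.2] 18.45 0.4502130834779663 0.0
shift [ 0.0007 -0.003   0.2019] turn [ 0.0004 -0.0003  0.0002] now [ 0.4659 -0.2729  0.1204] [-0.65  0.08 -0.01  1.47 -0.   -2.11] 18.45 [ 0.  -0.3  0.7] 0.4502130834779663 0.0
scene origin 305 256 scale 4.444444444444445
top origin 307 152 scale 4.444444444444445
top2 knob 42 [ 0.6126 -0.0927  0.1117] ((612.70361328125, -92.50655364990234), (11.825709342956543, 11.884293556213379), 3.1938796043395996)
top2 ear 374 [ 0.6178 -0.1311  0.0901] ((619.2815551757812, -117.7724609375), (60.75734329223633, 50.90681838989258), 82.56649017333984)
top2 lug 184 [ 0.6106 -0.102   0.0798] ((618.2717895507812, -110.17859649658203), (56.10724639892578, 45.0831413269043), 83.42362213134766)
top2 fingers 10 [ 0.4632 -0.2662  0.1607] ((463.0751037597656, -266.2432861328125), (6.149984359741211, 55.65804672241211), 85.05145263671875)
scene2 knob 55 [ 0.6159 -0.092   0.1116] ((615.6798706054688, -91.9285659790039), (12.027789115905762, 11.759357452392578), 79.05806732177734)
scene2 ear 533 [ 0.6202 -0.129   0.0903] ((620.8446044921875, -117.70278930664062), (57.484832763671875, 51.074424743652344), 82.38480377197266)
scene2 lug 244 [ 0.6181 -0.1126  0.0802] ((621.7316284179688, -116.05264282226562), (62.357913970947266, 48.959537506103516), 84.96083068847656)
scene2 fingers 37 [ 0.4596 -0.2788  0.1609] ((467.4853515625, -278.0333251953125), (12.388278007507324, 55.838497161865234), 82.99927520751953)
```

View pics/f1.png

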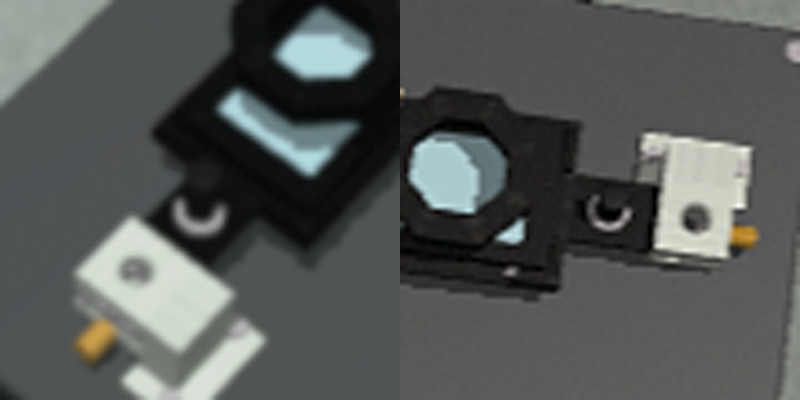

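Top crop: carrier closed against the fork, screen under the ring, and the fork hole at top pixel (373.8,201) and scene pixel (335.8,316.5). Now down onto the pin.

```bash
python3 go.py .4672 -.2742 .0195 263.5; python3 -m pendant '[{"x":0.002,"y":-0.003,"z":0.05,"wx":0,"wy":0,"wz":0,"fingers":45},{"x":0.002,"y":-0.003,"z":0.11,"wx":0,"wy":0,"wz":0,"fingers":45},{"x":0.002,"y":-0.003,"z":0.17,"wx":0,"wy":0,"wz":0,"fingers":45},{"x":0.002,"y":-0.003,"z":0.2,"wx":0,"wy":0,"wz":0,"fingers":45},{"x":0.002,"y":-0.003,"z":0.2,"wx":0,"wy":0,"wz":0,"fingers":45},{"x":0.002,"y":-0.003,"z":0.2,"wx":0,"wy":0,"wz":0,"fingers":45}]' 60; python3 go.py .4672 -.2742 .0195 263.5; python3 - <<'E'
from h import *
for n,uv in(("top2",(373.8,201.05)),("scene2",(335.8,316.5))):
    print(n,ray(pickle.load(open(n+".pkl","rb")),uv,.09).round(4))
E
```

```text
shift [ 0.0021 -0.004   0.2012] turn [ 0.0005 -0.0003  0.0001] now [ 0.4657 -0.2728  0.1201] [-0.65  0.08 -0.02  1.47 -0.   -2.11] 18.55 [ 0.3 -0.1  0.9] 0.44992841438276154 0.0
time_s: 19.15
eef_pos: [0.4666, -0.2741, 0.0202]
tcp_rot: [-0.666, 0.746, 0.001, -0.002]
ft_force: [0.1, 0.2, 1.2]
finger_gap: 0.447
grip_force: 0.0
shift [ 0.0001 -0.0013  0.0013] turn [ 0.0006 -0.0002  0.0001] now [ 0.4666 -0.2741  0.0202] [-0.65  0.13 -0.17  1.28 -0.   -2.11] 19.15 [0.1 0.2 1.2] 0.447436753141038 0.0
top2 [ 0.6081 -0.1315  0.09  ]
scene2 [ 0.6112 -0.1281  0.09  ]
```

```bash
python3 -m pendant '[{"x":0,"y":-0.001,"z":0,"wx":0,"wy":0,"wz":0,"fingers":5},{"x":0,"y":-0.001,"z":0,"wx":0,"wy":0,"wz":0,"fingers":5},{"x":0,"y":-0.001,"z":0,"wx":0,"wy":0,"wz":0,"fingers":5},{"x":0,"y":-0.001,"z":0,"wx":0,"wy":0,"wz":0,"fingers":5},{"x":0,"y":-0.001,"z":0,"wx":0,"wy":0,"wz":0,"fingers":5}]' 60; python3 -m pendant '[{"x":0,"y":0,"z":-0.02,"wx":0,"wy":0,"wz":0,"fingers":5},{"x":0,"y":0,"z":-0.06,"wx":0,"wy":0,"wz":0,"fingers":5},{"x":0,"y":0,"z":-0.12,"wx":0,"wy":0,"wz":0,"fingers":5},{"x":0,"y":0,"z":-0.2,"wx":0,"wy":0,"wz":0,"fingers":5},{"x":0,"y":0,"z":-0.26,"wx":0,"wy":0,"wz":0,"fingers":5},{"x":0,"y":0,"z":-0.26,"wx":0,"wy":0,"wz":0,"fingers":5}]' 60; python3 go.py .6101 -.1309 .15 263.5
```

```text
time_s: 19.65
eef_pos: [0.4682, -0.2751, 0.0217]
tcp_rot: [-0.666, 0.746, -0.001, -0.001]
ft_force: [-0.2, -0.6, 7.2]
finger_gap: 0.156
grip_force: 58.6
time_s: 20.25
eef_pos: [0.4698, -0.2757, 0.1556]
tcp_rot: [-0.666, 0.746, -0.004, -0.001]
ft_force: [0.7, -0.0, -0.8]
finger_gap: 0.158
grip_force: 59.1
shift [-0.3194 -0.2463  0.0102] turn [-0.0007 -0.001   0.0001] now [ 0.4698 -0.2757  0.1556] [-0.65  0.09  0.06  1.53 -0.   -2.11] 20.25 [ 0.7 -0.  -0.8] 0.15801995538451966 59.08434569835663
```

```bash
python3 -m pendant '[{"x":-0.05,"y":-0.04,"z":0,"wx":0,"wy":0,"wz":0,"fingers":5},{"x":-0.11,"y":-0.09,"z":0,"wx":0,"wy":0,"wz":0,"fingers":5},{"x":-0.18,"y":-0.14,"z":0,"wx":0,"wy":0,"wz":0,"fingers":5},{"x":-0.24,"y":-0.19,"z":0,"wx":0,"wy":0,"wz":0,"fingers":5},{"x":-0.29,"y":-0.225,"z":0,"wx":0,"wy":0,"wz":0,"fingers":5},{"x":-0.319,"y":-0.246,"z":0.01,"wx":0,"wy":0,"wz":0,"fingers":5},{"x":-0.319,"y":-0.246,"z":0.04,"wx":0,"wy":0,"wz":0,"fingers":5},{"x":-0.319,"y":-0.246,"z":0.06,"wx":0,"wy":0,"wz":0,"fingers":5},{"x":-0.319,"y":-0.246,"z":0.06,"wx":0,"wy":0,"wz":0,"fingers":5},{"x":-0.319,"y":-0.246,"z":0.06,"wx":0,"wy":0,"wz":0,"fingers":5}]' 60; python3 avg.py; python3 go.py .6101 -.1309 .11 263.5; python3 look.py p1 .61 -.131 .1 30
```

```text
time_s: 21.25
eef_pos: [0.6062, -0.1297, 0.118]
tcp_rot: [-0.666, 0.746, 0.002, -0.002]
ft_force: [-0.2, -0.7, -0.5]
finger_gap: 0.158
grip_force: 59.1
mean [ 0.6074 -0.1297  0.1194] sd [0.0002 0.0002 0.0003] phi,tilt [ 2.635e+02 -1.900e-01 -6.000e-02] F [ 0.1 -0.1 -0.4] 21.65 0.15949873759177038 59.10219848155975
shift [ 0.0024 -0.0056  0.0184] turn [ 0.0005 -0.0002  0.0001] now [ 0.6075 -0.1294  0.1192] [-0.32  0.3   0.23  1.5  -0.   -1.77] 21.65 [-0.2 -0.7 -0.7] 0.15949873759177038 59.10219848155975
scene origin 304 284 scale 6.666666666666667
top origin 344 169 scale 6.666666666666667
```

View pics/p1.png

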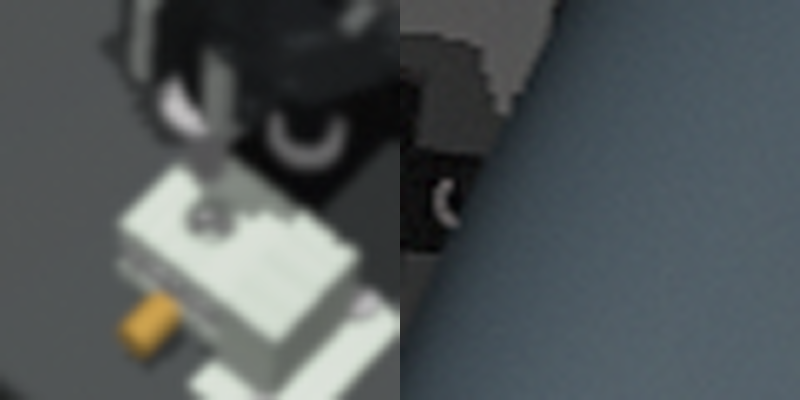

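Scene crop: pin held upright, nose at pixel about (335.2,309.5) and fork hole at (335.5,316.7). Working out the remaining offset in that camera.

```bash
python3 - <<'E'
from h import *
d=pickle.load(open("scene2.pkl","rb"))
h=ray(d,(335.6,316.6),.09)
for z in(.104,.108,.112): t=ray(d,(335.2,309.0),z); print(z,"tip",t.round(4),"hole",h.round(4),"move",(h-t)[:2].round(4))
E
```

```text
0.104 tip [ 0.6066 -0.1237  0.104 ] hole [ 0.611  -0.1285  0.09  ] move [ 0.0044 -0.0048]
0.108 tip [ 0.6077 -0.1257  0.108 ] hole [ 0.611  -0.1285  0.09  ] move [ 0.0032 -0.0028]
0.112 tip [ 0.6089 -0.1276  0.112 ] hole [ 0.611  -0.1285  0.09  ] move [ 0.0021 -0.0009]
```

```bash
python3 go.py .6102 -.1313 .106 263.5; python3 -m pendant '[{"x":0.003,"y":-0.0055,"z":0.01,"wx":0,"wy":0,"wz":0,"fingers":5},{"x":0.003,"y":-0.0055,"z":0.02,"wx":0,"wy":0,"wz":0,"fingers":5},{"x":0.003,"y":-0.0055,"z":0.026,"wx":0,"wy":0,"wz":0,"fingers":5},{"x":0.003,"y":-0.0055,"z":0.026,"wx":0,"wy":0,"wz":0,"fingers":5},{"x":0.003,"y":-0.0055,"z":0.026,"wx":0,"wy":0,"wz":0,"fingers":5}]' 60; python3 go.py .6102 -.1313 .095 263.5
```

```text
shift [ 0.0034 -0.0062  0.0258] turn [ 0.0006 -0.0002  0.0001] now [ 0.6074 -0.1292  0.1189] [-0.32  0.3   0.23  1.5  -0.   -1.77] 21.75 [ 0.2 -0.2 -0.9] 0.16362695235837552 59.1024649143219
time_s: 22.25
eef_pos: [0.6095, -0.1309, 0.1052]
tcp_rot: [-0.666, 0.746, 0.002, -0.002]
ft_force: [0.5, 0.0, -0.8]
finger_gap: 0.16
grip_force: 59.1
shift [ 0.0007 -0.0016  0.0205] turn [ 0.0008 -0.0001  0.0001] now [ 0.6095 -0.1309  0.1052] [-0.32  0.31  0.21  1.48 -0.   -1.78] 22.25 [ 0.5  0.  -0.8] 0.16034468758452414 59.102588295936584
```

```bash
python3 -m pendant '[{"x":0.001,"y":-0.0013,"z":0.006,"wx":0,"wy":0,"wz":0,"fingers":5},{"x":0.001,"y":-0.0013,"z":0.01,"wx":0,"wy":0,"wz":0,"fingers":5},{"x":0.001,"y":-0.0013,"z":0.01,"wx":0,"wy":0,"wz":0,"fingers":5}]' 60; python3 -m pendant '[{"x":0,"y":0,"z":0.006,"wx":0,"wy":0,"wz":0,"fingers":5},{"x":0,"y":0,"z":0.01,"wx":0,"wy":0,"wz":0,"fingers":5},{"x":0,"y":0,"z":0.01,"wx":0,"wy":0,"wz":0,"fingers":5}]' 60;  python3 go.py .6102 -.1313 .0655 263.5
```

```text
time_s: 22.55
eef_pos: [0.6101, -0.1315, 0.1002]
tcp_rot: [-0.666, 0.746, 0.002, -0.002]
ft_force: [-0.3, 0.3, -1.1]
finger_gap: 0.158
grip_force: 59.1
time_s: 22.85
eef_pos: [0.61, -0.1315, 0.0951]
tcp_rot: [-0.666, 0.746, 0.002, -0.002]
ft_force: [0.1, -0.1, -1.2]
finger_gap: 0.162
grip_force: 59.1
shift [-0.0004 -0.0007  0.0592] turn [ 0.0008 -0.0001  0.0001] now [ 0.61   -0.1315  0.0951] [-0.32  0.31  0.2   1.46 -0.   -1.78] 22.85 [ 0.1 -0.1 -1.2] 0.16196871153873219 59.10228431224823
```

Nose is in the hole with no side force. Continuing down.

```bash
python3 -m pendant '[{"x":0,"y":0,"z":0.01,"wx":0,"wy":0,"wz":0,"fingers":5},{"x":0,"y":0,"z":0.02,"wx":0,"wy":0,"wz":0,"fingers":5},{"x":0,"y":0,"z":0.02,"wx":0,"wy":0,"wz":0,"fingers":5}]' 60; python3 -m pendant '[{"x":0,"y":0,"z":0.008,"wx":0,"wy":0,"wz":0,"fingers":5},{"x":0,"y":0,"z":0.014,"wx":0,"wy":0,"wz":0,"fingers":5},{"x":0,"y":0,"z":0.014,"wx":0,"wy":0,"wz":0,"fingers":5}]' 60;  python3 go.py .6102 -.1313 .0655 263.5
```

```text
time_s: 23.15
eef_pos: [0.6096, -0.1313, 0.0843]
tcp_rot: [-0.666, 0.746, 0.002, -0.002]
ft_force: [-0.1, -0.8, -1.3]
finger_gap: 0.161
grip_force: 59.1
time_s: 23.45
eef_pos: [0.61, -0.1309, 0.0781]
tcp_rot: [-0.666, 0.746, 0.002, -0.002]
ft_force: [0.4, 1.3, -0.7]
finger_gap: 0.16
grip_force: 59.1
shift [ 0.0008 -0.0006  0.0252] turn [0.0008 0.     0.0001] now [ 0.61   -0.1309  0.0781] [-0.32  0.32  0.17  1.43 -0.   -1.78] 23.45 [ 0.4  1.3 -0.7] 0.15999867152087677 59.13164019584656
```

```bash
python3 -m pendant '[{"x":0,"y":0,"z":0.008,"wx":0,"wy":0,"wz":0,"fingers":5},{"x":0,"y":0,"z":0.016,"wx":0,"wy":0,"wz":0,"fingers":5},{"x":0,"y":0,"z":0.016,"wx":0,"wy":0,"wz":0,"fingers":5}]' 60; python3 -m pendant '[{"x":0,"y":0,"z":0.006,"wx":0,"wy":0,"wz":0,"fingers":5},{"x":0,"y":0,"z":0.012,"wx":0,"wy":0,"wz":0,"fingers":5},{"x":0,"y":0,"z":0.012,"wx":0,"wy":0,"wz":0,"fingers":5}]' 60;  python3 go.py .6102 -.1313 .0655 263.5
```

```text
time_s: 23.75
eef_pos: [0.6109, -0.1308, 0.0708]
tcp_rot: [-0.666, 0.746, 0.001, -0.001]
ft_force: [1.2, 1.7, -1.1]
finger_gap: 0.159
grip_force: 59.1
time_s: 24.05
eef_pos: [0.611, -0.1309, 0.0669]
tcp_rot: [-0.666, 0.746, 0.001, -0.0]
ft_force: [-1.3, 5.2, 9.1]
finger_gap: 0.16
grip_force: 60.2
shift [0.0011 0.0016 0.0027] turn [0.0003 0.     0.0002] now [ 0.611  -0.1309  0.0669] [-0.32  0.32  0.15  1.4  -0.   -1.78] 24.05 [-1.3  5.2  9.1] 0.1598915757921835 60.23408532142639
```

```bash
python3 -m pendant '[{"x":0,"y":0,"z":0.006,"wx":0,"wy":0,"wz":0,"fingers":5},{"x":0,"y":0,"z":0.006,"wx":0,"wy":0,"wz":0,"fingers":5},{"x":0,"y":0,"z":0.006,"wx":0,"wy":0,"wz":0,"fingers":5}]' 60; python3 -m pendant '[{"x":0,"y":0,"z":0.006,"wx":0,"wy":0,"wz":0,"fingers":5},{"x":0,"y":0,"z":0.006,"wx":0,"wy":0,"wz":0,"fingers":5},{"x":0,"y":0,"z":0.006,"wx":0,"wy":0,"wz":0,"fingers":5}]' 60;  python3 go.py .6102 -.1313 .0655 263.5
```

```text
time_s: 24.35
eef_pos: [0.6111, -0.1308, 0.0667]
tcp_rot: [-0.666, 0.746, -0.0, -0.0]
ft_force: [-4.7, 5.1, 17.4]
finger_gap: 0.16
grip_force: 61.0
time_s: 24.65
eef_pos: [0.6113, -0.1308, 0.0666]
tcp_rot: [-0.666, 0.746, -0.001, 0.0]
ft_force: [-8.5, 6.7, 25.3]
finger_gap: 0.154
grip_force: 61.9
shift [0.0012 0.0021 0.0022] turn [-0.0002 -0.0001  0.0002] now [ 0.6113 -0.1308  0.0666] [-0.32  0.32  0.14  1.4  -0.   -1.78] 24.65 [-8.5  6.7 25.3] 0.1543773632227007 61.92088186740875
```

```bash
python3 -m pendant '[{"x":0,"y":0,"z":-0.014,"wx":0,"wy":0,"wz":0,"fingers":5},{"x":0,"y":0,"z":-0.014,"wx":0,"wy":0,"wz":0,"fingers":40},{"x":0,"y":0,"z":-0.014,"wx":0,"wy":0,"wz":0,"fingers":40},{"x":0,"y":0,"z":-0.014,"wx":0,"wy":0,"wz":0,"fingers":40},{"x":0,"y":0,"z":-0.05,"wx":0,"wy":0,"wz":0,"fingers":40},{"x":0,"y":0,"z":-0.12,"wx":0,"wy":0,"wz":0,"fingers":40},{"x":0,"y":0,"z":-0.2,"wx":0,"wy":0,"wz":0,"fingers":40},{"x":0,"y":0,"z":-0.28,"wx":0,"wy":0,"wz":0,"fingers":40},{"x":0.1,"y":0,"z":-0.3,"wx":0,"wy":0,"wz":0,"fingers":40},{"x":0.2,"y":0,"z":-0.3,"wx":0,"wy":0,"wz":0,"fingers":40}]' 60; python3 -m pendant '[{"x":0.2,"y":0.15,"z":0,"wx":0,"wy":0,"wz":0,"fingers":40},{"x":0.2,"y":0.25,"z":0,"wx":0,"wy":0,"wz":0,"fingers":40},{"x":0.2,"y":0.25,"z":0,"wx":0,"wy":0,"wz":0,"fingers":40},{"x":0.2,"y":0.25,"z":0,"wx":0,"wy":0,"wz":0,"fingers":40},{"x":0.2,"y":0.25,"z":0,"wx":0,"wy":0,"wz":0,"fingers":40},{"x":0.2,"y":0.25,"z":0,"wx":0,"wy":0,"wz":0,"fingers":40}]' 60
cat > fin.py <<'E'
from plant import *
from h import *
for n in("top","scene"):
    d=get_image(n); W=cloud(d).reshape(-1,3)
    for nm,c,r,a,b in(("pinTop",(.61,-.13),.02,.110,.135),("flange",(.61,-.13),.016,.0915,.1),("ear",(.617,-.131),.04,.087,.0915),("knob",(.614,-.092),.02,.106,.118),("dispTop",(.5093,.3273),.03,.05,.1),("screen",(.6222,-.0238),.045,.083,.1)):
        m=(np.hypot(W[:,0]-c[0],W[:,1]-c[1])<r)&(W[:,2]>a)&(W[:,2]<b)
        if m.sum()>3: print(n,nm,m.sum(),W[m].mean(0).round(4),"zmed",np.median(W[m,2]).round(4))
E
python3 fin.py
```

```text
time_s: 25.65
eef_pos: [0.6014, -0.2308, 0.2121]
tcp_rot: [-0.667, 0.745, -0.002, -0.001]
ft_force: [0.8, -0.3, 0.7]
finger_gap: 0.399
grip_force: 0.0
time_s: 26.25
eef_pos: [0.4648, -0.3151, 0.209]
tcp_rot: [-0.666, 0.746, 0.001, -0.002]
ft_force: [-0.9, 0.6, 0.6]
finger_gap: 0.401
grip_force: 0.0
top pinTop 62 [ 0.608  -0.1294  0.1204] zmed 0.1211
top flange 72 [ 0.6059 -0.1281  0.0948] zmed 0.0948
top ear 208 [ 0.621  -0.1322  0.0896] zmed 0.0896
top knob 41 [ 0.6127 -0.0928  0.1113] zmed 0.1113
top dispTop 725 [0.5091 0.3274 0.0739] zmed 0.0739
top screen 734 [ 0.6191 -0.0233  0.0887] zmed 0.0889
scene pinTop 96 [ 0.612  -0.1294  0.1198] zmed 0.1212
scene flange 115 [ 0.6123 -0.1325  0.0954] zmed 0.0954
scene ear 299 [ 0.6252 -0.132   0.0897] zmed 0.0898
scene knob 56 [ 0.6158 -0.092   0.1113] zmed 0.1117
scene dispTop 463 [0.5096 0.3261 0.0734] zmed 0.0741
scene screen 940 [ 0.6245 -0.0316  0.0891] zmed 0.0892
```

```bash
python3 - <<'E'
from h import *
for n in("top","scene"):
    W=cloud(pickle.load(open(n+".pkl","rb"))).reshape(-1,3)
    for nm,r,a,b in(("pinTop",.02,.065,.09),("flange",.016,.0465,.055),("block",.03,.042,.0465)):
        m=(np.hypot(W[:,0]-.467,W[:,1]+.2736)<r)&(W[:,2]>a)&(W[:,2]<b); print(n,nm,m.sum(),W[m,2].mean().round(4),np.median(W[m,2]).round(4))
E
python3 go.py .6102 -.1305 .2 263.5
```

```text
top pinTop 60 0.0744 0.0753
top flange 72 0.0489 0.0487
top block 381 0.0446 0.0448
scene pinTop 88 0.0739 0.0752
scene flange 102 0.0495 0.0494
scene block 507 0.0449 0.0451
shift [-0.3978 -0.2469  0.0169] turn [ 0.0006 -0.0001  0.0004] now [ 0.4655 -0.3145  0.2091] [-0.71  0.15  0.24  1.66 -0.   -2.17] 26.35 [0.1 0.4 0. ] 0.39783405706030983 0.0
```

The pin reads about 1 mm proud of full seating, within tolerance but close. I'll press it once more from above with shut fingers.

```bash
python3 -m pendant '[{"x":-0.08,"y":-0.05,"z":0,"wx":0,"wy":0,"wz":0,"fingers":0},{"x":-0.16,"y":-0.1,"z":0,"wx":0,"wy":0,"wz":0,"fingers":0},{"x":-0.24,"y":-0.15,"z":0,"wx":0,"wy":0,"wz":0,"fingers":0},{"x":-0.32,"y":-0.2,"z":0,"wx":0,"wy":0,"wz":0,"fingers":0},{"x":-0.397,"y":-0.247,"z":0,"wx":0,"wy":0,"wz":0,"fingers":0},{"x":-0.397,"y":-0.247,"z":0.06,"wx":0,"wy":0,"wz":0,"fingers":0},{"x":-0.397,"y":-0.247,"z":0.14,"wx":0,"wy":0,"wz":0,"fingers":0},{"x":-0.397,"y":-0.247,"z":0.2,"wx":0,"wy":0,"wz":0,"fingers":0},{"x":-0.397,"y":-0.247,"z":0.2,"wx":0,"wy":0,"wz":0,"fingers":0},{"x":-0.397,"y":-0.247,"z":0.2,"wx":0,"wy":0,"wz":0,"fingers":0}]' 60; python3 -m pendant '[{"x":0,"y":0,"z":0,"wx":0,"wy":0,"wz":0,"fingers":0},{"x":0,"y":0,"z":0,"wx":0,"wy":0,"wz":0,"fingers":0},{"x":0,"y":0,"z":0,"wx":0,"wy":0,"wz":0,"fingers":0}]'>/dev/null; python3 go.py .6105 -.1308 .087 263.5
```

```text
time_s: 27.35
eef_pos: [0.6089, -0.1306, 0.1081]
tcp_rot: [-0.667, 0.745, 0.002, -0.002]
ft_force: [0.4, -0.5, 0.1]
finger_gap: -0.003
grip_force: 0.0
shift [-0.0034 -0.      0.0483] turn [ 0.     -0.0003  0.0001] now [ 0.6103 -0.1325  0.1111] [-0.32  0.31  0.22  1.49 -0.   -1.78] 27.65 [-0.1 -0.2 -0.3] 0.005135447805165774 0.0
```

```bash
python3 -m pendant '[{"x":-0.003,"y":0,"z":0.02,"wx":0,"wy":0,"wz":0,"fingers":0},{"x":-0.003,"y":0,"z":0.035,"wx":0,"wy":0,"wz":0,"fingers":0},{"x":-0.003,"y":0,"z":0.04,"wx":0,"wy":0,"wz":0,"fingers":0},{"x":-0.003,"y":0,"z":0.044,"wx":0,"wy":0,"wz":0,"fingers":0},{"x":-0.003,"y":0,"z":0.044,"wx":0,"wy":0,"wz":0,"fingers":0}]'; python3 -m pendant '[{"x":0,"y":0,"z":0.004,"wx":0,"wy":0,"wz":0,"fingers":0},{"x":0,"y":0,"z":0.006,"wx":0,"wy":0,"wz":0,"fingers":0},{"x":0,"y":0,"z":0.006,"wx":0,"wy":0,"wz":0,"fingers":0}]';python3 -m pendant '[{"x":0,"y":0,"z":0.004,"wx":0,"wy":0,"wz":0,"fingers":0},{"x":0,"y":0,"z":0.006,"wx":0,"wy":0,"wz":0,"fingers":0},{"x":0,"y":0,"z":0.006,"wx":0,"wy":0,"wz":0,"fingers":0}]'
```

```text
time_s: 28.15
eef_pos: [0.6087, -0.1304, 0.0864]
tcp_rot: [-0.666, 0.746, 0.001, -0.002]
ft_force: [-0.4, 0.3, -0.8]
finger_gap: 0.0
grip_force: 0.0
time_s: 28.45
eef_pos: [0.6091, -0.1304, 0.0862]
tcp_rot: [-0.666, 0.746, 0.001, -0.001]
ft_force: [-3.5, 1.7, 8.0]
finger_gap: -0.006
grip_force: 4.1
time_s: 28.75
eef_pos: [0.6092, -0.1304, 0.086]
tcp_rot: [-0.666, 0.746, -0.0, -0.001]
ft_force: [-7.0, 1.7, 16.6]
finger_gap: -0.0
grip_force: 8.3
```

```bash
python3 -m pendant '[{"x":0,"y":0,"z":0.004,"wx":0,"wy":0,"wz":0,"fingers":0},{"x":0,"y":0,"z":0.007,"wx":0,"wy":0,"wz":0,"fingers":0},{"x":0,"y":0,"z":0.007,"wx":0,"wy":0,"wz":0,"fingers":0}]'; python3 -m pendant '[{"x":0,"y":0,"z":-0.03,"wx":0,"wy":0,"wz":0,"fingers":0},{"x":0,"y":0,"z":-0.1,"wx":0,"wy":0,"wz":0,"fingers":0},{"x":0,"y":0,"z":-0.2,"wx":0,"wy":0,"wz":0,"fingers":0},{"x":0.08,"y":0.08,"z":-0.25,"wx":0,"wy":0,"wz":0,"fingers":0},{"x":0.16,"y":0.16,"z":-0.25,"wx":0,"wy":0,"wz":0,"fingers":0},{"x":0.24,"y":0.24,"z":-0.25,"wx":0,"wy":0,"wz":0,"fingers":0},{"x":0.32,"y":0.25,"z":-0.25,"wx":0,"wy":0,"wz":0,"fingers":0},{"x":0.39,"y":0.25,"z":-0.25,"wx":0,"wy":0,"wz":0,"fingers":0},{"x":0.39,"y":0.25,"z":-0.25,"wx":0,"wy":0,"wz":0,"fingers":0},{"x":0.39,"y":0.25,"z":-0.25,"wx":0,"wy":0,"wz":0,"fingers":0}]'; python3 fin.py
```

```text
time_s: 29.05
eef_pos: [0.6095, -0.1305, 0.0859]
tcp_rot: [-0.666, 0.746, -0.001, -0.0]
ft_force: [-10.6, 3.8, 27.1]
finger_gap: -0.001
grip_force: 13.3
time_s: 30.05
eef_pos: [0.4627, -0.3107, 0.2023]
tcp_rot: [-0.665, 0.747, 0.002, -0.002]
ft_force: [0.8, 0.2, -0.5]
finger_gap: 0.002
grip_force: 0.0
top pinTop 62 [ 0.6083 -0.1296  0.119 ] zmed 0.1194
top flange 66 [ 0.6059 -0.1297  0.0943] zmed 0.0939
top ear 227 [ 0.619  -0.1313  0.0895] zmed 0.0896
top knob 43 [ 0.6127 -0.0927  0.1109] zmed 0.111
top dispTop 732 [0.5091 0.3279 0.0739] zmed 0.0739
top screen 733 [ 0.6193 -0.0232  0.0888] zmed 0.0889
scene pinTop 90 [ 0.6121 -0.1296  0.119 ] zmed 0.12
scene flange 109 [ 0.6117 -0.1321  0.0942] zmed 0.094
scene ear 312 [ 0.6255 -0.1312  0.0897] zmed 0.0899
scene knob 58 [ 0.616  -0.0923  0.1114] zmed 0.1119
scene dispTop 459 [0.5099 0.3262 0.0736] zmed 0.0742
scene screen 932 [ 0.6241 -0.0317  0.0891] zmed 0.0892
```

The pin went down about 1.3 mm and the flange top now reads 94.0 mm, which is fully home. Handing in.

```bash
python3 -c "
from plant import *
print(close_job())"
```

```text
the job is handed in; nothing more can be done
None
```

I handed the job in at about 30 s; the verdict wasn't shown, but my last camera readings had the screen flat in the nest, the carrier at its stop, the pin's flange fully home, the next screen risen and the arm clear of everything.

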